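Load a guide block and lock the bayonet keeper

ROBOT

A 6-joint arm with a two-finger parallel gripper is mounted at the origin on the work surface. World frame = base frame: x ahead of the robot, y to its left, z up, the work surface at z = 0. Lengths are in mm, angles in rad, forces in N, time in s.
With the tool pointing down it reaches from about 350 to 975 mm from the base axis. Payload 17.4 kg.
Tool frame: the origin (TCP) lies at the very end of the fingers, on their centre line; the grasp point (between the pads) lies 19 mm behind it; x points along the fingers, y is the direction in which the jaws open and shut, and the axes are right-handed (so a half turn about x gives the same grasp; the last joint's range is limited). The gripper opens to 85 mm and grips with 20 to 120 N. Pads are 22 mm wide; open, the fingers measure 114 mm over their backs; the gripper's body (76 mm by 85 mm) begins 54 mm behind the grasp point. The pads swing forward as they close: fully open they stand 13 mm farther back than shut.
Start: joints at [-1.35, 0.116, 1.442, -0, 1.584, -0.038], TCP at [172.737, -652.529, 231.303] pointing down, gripper open.
Joint ranges: [-2.83, 2.83], [-0.83, 2.19], [0.07, 2.5], [-1.14, 4.28], [0.01, 3], [-2.97, 2.97]. Speed limits (rad/s): [1.89, 1.89, 2.22, 3.14, 3.14, 3.14].

INTERFACE

Orientations are given as a unit quaternion [w, x, y, z].
In Python, from cell import r gives the robot as it stands.
- The arm moves only by the tool apply_moves, never from a script. Its argument "series" is a list of rows, each an object of numbers: "dx", "dy", "dz": the shift along the tool's x, y, z in units of 25 cm (1.0 is 25 cm); "yaw": the turn about the tool's x in units of 45 degrees (1.0 is 45 degrees); "fingers": the closure, from -1 (fully open) to 1 (shut). In form: [{"dx": .., "dy": .., "dz": .., "yaw": .., "fingers": ..}, ...]. A call has exactly 5 rows; each row shifts and turns the pose as measured when the row begins, along the tool's axes as they then stand; what a row does not reach is not made up. A row lasts 1/8 s, in which the tool goes at most 62.5 mm and 10.7 degrees, less where a joint would pass 70% of its speed; a pose out of reach is approached as far as the arm can. A call with a number of a shift or a turn outside -1 to 1 is refused whole. A call with a gripper value outside its range is refused whole. The fingers move at their own pace and stop on an object; "newtons" is the grip in N (left out, the last holds). Time passes only in rows, so rows that do not move let the fingers close, or fill a call up. It gives the time, the measured TCP pose, the force and the opening at its end, in the units of the state.
- r.get_state(): the state, without advancing time (a new reading comes with each control period).
- r.camera(name): name is "side" or "top" or "wrist"; returns a dict with "img" (420x560x3 uint8, red, green, blue), "depth" (420x560 float32, mm along the optical axis (not along the pixel's ray), 0 where there is no reading), "K" (3x3 intrinsics, pixels), "eye" and "attitude" of the camera in the world; the wrist camera has in their place "mount" (4x4, takes a point from camera to tool coordinates, whose origin is the TCP and whose axes are the tool frame's). Camera axes: x right, y up, looking along -z (the intrinsics and any distortion apply to the point x, -y, -z); pixel columns grow to the right and rows downward; lengths in mm; the calibration is good to about 2 mm. A picture is of the moment at which its call begins: read the wrist's pose just before it.
- r.job_done(): hands the job in, once; it reports no verdict.
The state is a dict: "t": time; "qpos": joint angles; "qd": joint speeds; "joint_efforts": joint torques, N m; "position": TCP position; "orientation": TCP orientation; "wrist_force": force on the tool from outside, world axes, zero at the start; "ft_torque": the same for the moment, N m; "grip_width": finger opening in mm.
Only numpy, scipy, OpenCV 4.12 (cv2) and the standard library are available. Lean on these libraries where they do the work, as an engineer would, in place of code of your own. Each camera call takes 0.05 s, during which the arm holds its last target.

TASK

Lay the white nylon guide block flat in the green-walled nest of the sloping gauging fixture and let go of it. Then push the orange bayonet keeper in against its spring, twist it clockwise until its tongue lies over the end of the block, and let it spring back out into its locking notch. Finish clear of everything, and leave the other parts and tools on the bench as they are.

Things in the scene. Friction and masses are not known exactly. Their poses are not given: they have to be found in the camera images.
- guide_block: The loose white nylon guide block, 36 x 80 x 30 mm (own x, y, z), about 0.1 kg, with a thin grey line along its top; lies flat on the bench. Origin: centre of its underside, z up, y along its length. Either way round fits the nest.
- deck: Fixed aluminium fixture deck, tilted 30 degrees, its top facing the robot; reaches x +-82, y -97 to +165 mm. Origin: centre of the nest floor, on its top face; x uphill, y level (left seen from the robot), z square out of the deck. The nest takes the block with its length along deck y: pocket 42 (x) by 86 (y) mm, 3 mm play per side, between green walls 10 mm high, 6 mm thick.
- keeper_grip (a point): Centre of the keeper's orange grip bar, on the keeper's axis, 68 mm above the deck face when fully out. Bar: 14 mm thick, 44 mm long, 30 mm high along the axis; 15 mm below this point it stands on a flange of 28 mm radius that fingertips can rest on. Axes turn with the keeper (the deck's at turn 0); the bar's length points 30 degrees counterclockwise, seen from above, from point x.
- keeper_press (a joint): How far the keeper is pushed in along its axis (deck -z), m: 0 = fully out, stop at 0.014. Spring: 5 N at 0, plus 0.5 N per mm. It turns only freely when pushed in about 10.2 mm or more (bayonet pins below the collar's teeth). Let go at full turn, it springs back to about 0.005, in its locking notch.
- keeper_turn (a joint): Turn of the keeper, rad, growing clockwise seen from above the deck: 0 = unlocked, about 1.05 = over the locking notch, stop at 1.08. Light friction (0.02 N m), no turning spring.
- nest_gap (a point): Middle of the nest, 10 mm above its floor: the level of the green walls' tops. Axes as the deck's. The nest's two end walls are full; its uphill and downhill walls are only 16 mm stubs at the four corners, leaving a 54 mm gap in the middle of each long side for fingers.
- keeper_axis (a point): Where the keeper's axis meets the deck face: deck x = 0, y = +80 mm. Axes as the deck's; the keeper's axis runs along z. Round it stands the fixed dark steel collar, 26 mm radius, 30 mm high, with the bayonet slots.
- tongue_tip (a point): Tip of the keeper's orange tongue, mid-thickness: 18 mm wide, 6 mm thick, level with the flange, reaching 52 mm from the axis, pointing 30 degrees clockwise from point x (axes as keeper_grip). At turn 0 it points uphill and aside, clear of the nest; turned 60 degrees it points to deck -y, over the block's end. Keeper fully in, it clears the top of a seated block by 3 mm.
- cam_follower: Bystander: matt black cam follower standing on its 38 mm roller disc, 50 mm high. Origin: centre of its underside. Leave it as it is.
- roller: Bystander: blue polymer roller, 48 mm across, 26 mm high, lying flat. Origin: centre of its underside. Leave it as it is.
- key_holder: Bystander: chrome hex key set holder, 30 x 85 mm, keys up to 76 mm high. Origin: centre of its underside. Leave it as it is.
- driver: Bystander: screwdriver with a grey handle, lying on the bench along its own x, handle to -x. Leave it as it is.
- plate0: Bystander: steel door interlock plate, 6 x 80 x 78 mm, upright in the slotted aluminium stand (110 x 100 x 34 mm). Origin: middle of its lower edge, 12 mm above the bench. Leave it as it is.
- plate1: Bystander: steel door interlock plate, 6 x 80 x 78 mm, upright in the slotted aluminium stand (110 x 100 x 34 mm). Origin: middle of its lower edge, 12 mm above the bench. Leave it as it is.
- plate2: Bystander: steel door interlock plate, 6 x 80 x 78 mm, upright in the slotted aluminium stand (110 x 100 x 34 mm). Origin: middle of its lower edge, 12 mm above the bench. Leave it as it is.
Mind the look-alikes: they are no part of the job. Several things have the shape of the guide_block; the one meant has the colours described above.

How it is judged:
By the outcome, as a careful person would: the job done as asked, in the order asked, and still so for the second after the job is handed in, with the robot touching nothing.
It also fails if it takes over 58 s, if anything falls off the work surface, if the arm or the gripper's body presses on something with over 40 N, if the wrist force passes 120 N, or if a joint passes its speed limit or range.

## Working session

There is one attempt and no reset: what is moved stays moved. The work goes in short steps, Python scripts to look and compute and a tool call to move; the robot and the scene stay as the last step left them, time stands still between calls to the robot, and variables do not carry over. Pictures are saved under pics/ and viewed, and the job is handed in when it is done.

Besides the shell and the picture viewer there is one more tool, called after "Request:" by a JSON object that holds its "op" and its "data". apply_moves: Moves the arm, as the interface text tells. Shifts and turns lie within -1 to 1; 1 stands for 25 cm of shift or 45 degrees of turn. Its arguments: {"type":"object","properties":{"series":{"type":"array"},"newtons":{"type":"number"}},"required":["series"]}

```bash
ls; mkdir -p pics; python3 - <<'E'
from cell import r
import cv2,numpy as np
print(r.get_state())
for n in("side","top","wrist"):
    c=r.camera(n); cv2.imwrite(f"pics/{n}0.png",c["img"][:,:,::-1]); np.savez(f"pics/{n}0.npz",**c)
    print(n,{k:np.round(v,4).tolist() for k,v in c.items() if k not in("img","depth")})
E
```

```text
pics
{'t': 0.0, 'qpos': array([-1.34979247e+00,  1.16498211e-01,  1.44226418e+00, -3.13058429e-05,
        1.58402732e+00, -3.78249009e-02]), 'qd': array([ 0.00053336, -0.00123571, -0.00158918, -0.0006249 ,  0.00121865,
       -0.00010797]), 'joint_efforts': array([ 5.41379486e-04, -7.32000947e+01, -6.32485843e+01, -1.07964247e-04,
        6.41953156e-03,  5.91864341e-05]), 'position': array([ 172.68828665, -652.3322509 ,  230.55461198]), 'orientation': array([-0.09083397, -0.70114386, -0.09167484,  0.70124332]), 'wrist_force': array([ 0.29029157, -0.02785511,  0.86042228]), 'ft_torque': array([ 0.05618367,  0.00255683, -0.02518143]), 'grip_width': 85.35774484439666}
side {'K': [[483.3609, 0.0, 279.4956], [0.0, 483.3609, 214.4635], [0.0, 0.0, 1.0]], 'eye': [91.9118, -665.616, 978.8136], 'attitude': [0.9032, 0.3462, -0.093, -0.2359]}
top {'K': [[479.6951, 0.0, 280.6832], [0.0, 479.6951, 200.3131], [0.0, 0.0, 1.0]], 'eye': [337.5328, -21.7208, 1334.2224], 'attitude': [0.7137, 0.0544, -0.0422, -0.6971]}
wrist {'K': [[299.3729, 0.0, 279.9518], [0.0, 299.3729, 210.9186], [0.0, 0.0, 1.0]], 'mount': [[-0.0, 0.2586, -0.966, -142.7082], [1.0, -0.0001, -0.0, -0.5204], [-0.0001, -0.966, -0.2586, -65.973], [0.0, 0.0, 0.0, 1.0]]}
```

View pics/top0.png

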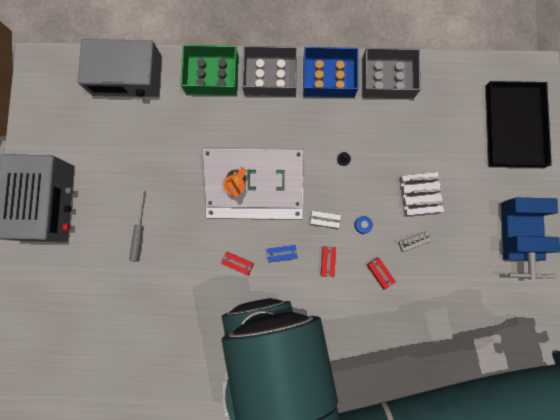

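View pics/side0.png

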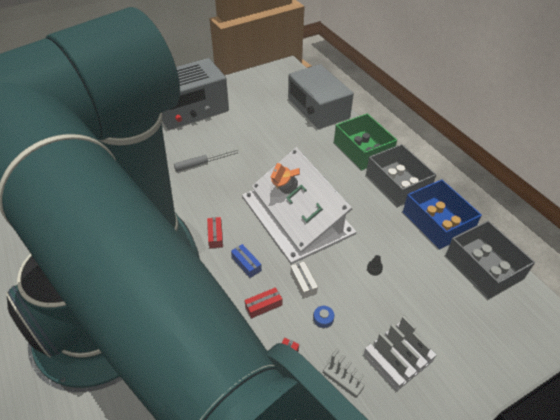

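View pics/wrist0.png

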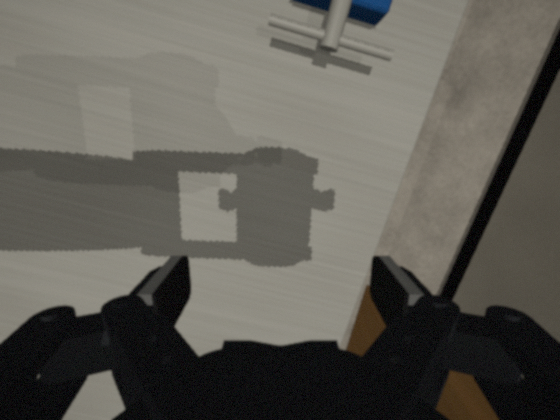

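White block candidates in the top view: white (325,219), blue (282,254), and red (237,263), (329,262) and (381,273). By the description it's the white one at (325,219). The interlock plates at (422,193) are also whitish but stand in a stand. Next I'll check a crop and measure.

```bash
cat > h.py <<'E'
import numpy as np,cv2
from scipy.spatial.transform import Rotation as R
def rot(q): return R.from_quat([q[1],q[2],q[3],q[0]]).as_matrix()
def cloud(c,state=None):
    K=c["K"];d=c["depth"];h,w=d.shape
    u,v=np.meshgrid(np.arange(w),np.arange(h))
    p=np.stack([(u-K[0,2])/K[0,0]*d,-(v-K[1,2])/K[1,1]*d,-d],-1)
    if "mount" in c:
        M=c["mount"];p=p@M[:3,:3].T+M[:3,3]
        return p@rot(state["orientation"]).T+state["position"]
    return p@rot(c["attitude"]).T+c["eye"]
def proj(c,P,state=None):
    P=np.atleast_2d(P)
    if "mount" in c:
        p=(P-state["position"])@rot(state["orientation"]); M=c["mount"]; p=(p-M[:3,3])@M[:3,:3]
    else: p=(P-c["eye"])@rot(c["attitude"])
    K=c["K"];return np.stack([K[0,2]+K[0,0]*p[:,0]/-p[:,2],K[1,2]-K[1,1]*p[:,1]/-p[:,2]],-1)
E
python3 - <<'E'
from h import *
t=dict(np.load("pics/top0.npz"));s=dict(np.load("pics/side0.npz"))
for n,c in(("top",t),("side",s)):
    P=cloud(c);hsv=cv2.cvtColor(c["img"],cv2.COLOR_RGB2HSV)
    v=(c["depth"]>0)
    print(n)
    # white block
    roi=(abs(P[...,1]+110)<400)&(P[...,0]>200)&(P[...,0]<900)&v
    lo=np.array
    def st(name,m):
        q=P[m]; print(name,m.sum(),q.mean(0).round(1) if len(q) else "",(np.percentile(q,2,axis=0).round(1),np.percentile(q,98,axis=0).round(1)) if len(q) else "", np.argwhere(m).mean(0)[::-1].round(0) if len(q) else "")
    H,S,V=hsv[...,0],hsv[...,1],hsv[...,2]
    st("orange",roi&(H<20)&(H>4)&(S>180)&(V>120)&(P[...,0]<650))
    st("green",roi&(H>60)&(H<95)&(S>90)&(V>40)&(P[...,0]<650)&(P[...,2]<200))
    uv=(325,219) if n=="top" else (304,278)
    print(P[uv[1],uv[0]])
    u,vv=uv
    cv2.imwrite(f"pics/crop_{n}.png",cv2.resize(c["img"][vv-80:vv+30,u-130:u+60,::-1],None,fx=4,fy=4,interpolation=cv2.INTER_CUBIC))
    sub=np.zeros_like(v);sub[vv-18:vv+18,u-25:u+25]=1
    m=sub&v&(abs(P[...,2]-30)<6)
    q=P[m];print("block top",len(q),q[:,2].mean())
    r=cv2.minAreaRect(q[:,:2].astype(np.float32));print(r)
E
```

```text
top
orange 362 [545.  118.6 133.3] (array([514.5,  98.1, 112. ]), array([576.2, 145.4, 156.2])) [235. 183.]
green 98 [335.1  44.1 154.6] (array([201.7, -25.5,  69.8]), array([585.6, 126.6, 199.5])) [261. 270.]
[ 468.34432641 -119.21610134   27.05317863]
block top 388 29.923610396472846
((471.5696716308594, -102.619873046875), (114.30177307128906, 42.19523239135742), 77.43111419677734)
side
orange 0   
green 0   
[ 466.01916529 -127.96209627   31.29911293]
block top 466 30.773263046105548
((441.4124450683594, -117.92745971679688), (81.23320007324219, 92.4666519165039), 80.42507934570312)
```

View pics/crop_top.png

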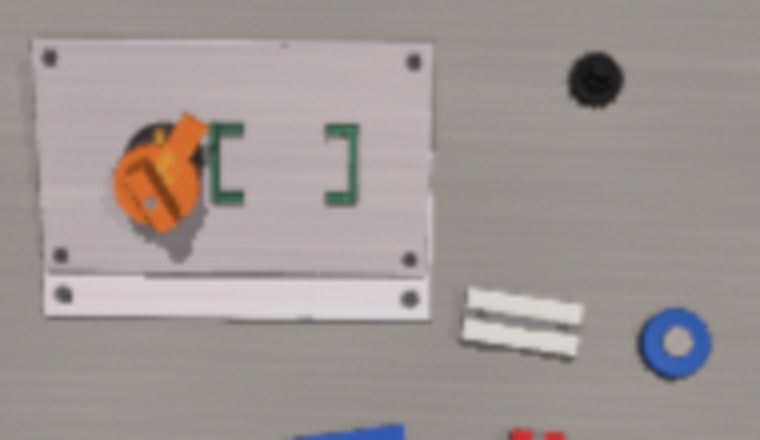

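View pics/crop_side.png

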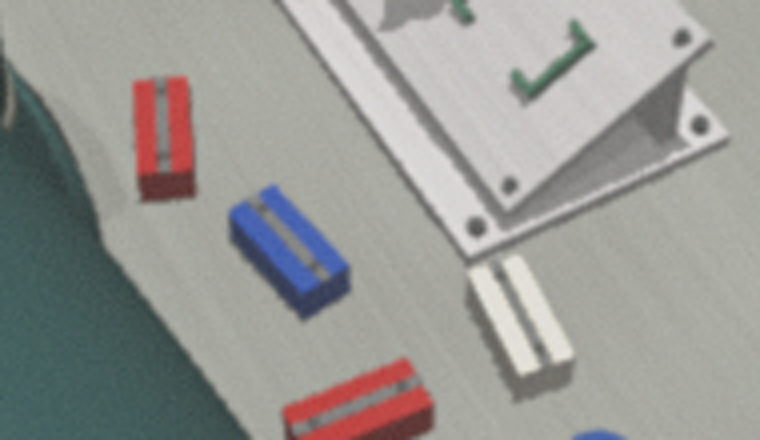

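```bash
cat > m.py <<'E'
from h import *
t=dict(np.load("pics/top0.npz"));s=dict(np.load("pics/side0.npz"))
for n,c in(("top",t),("side",s)):
    P=cloud(c);hsv=cv2.cvtColor(cv2.GaussianBlur(c["img"],(3,3),0),cv2.COLOR_RGB2HSV).astype(int)
    H,S,V=hsv[...,0],hsv[...,1],hsv[...,2]; z=P[...,2]; v=c["depth"]>0
    reg=np.zeros_like(v)
    if n=="top": reg[148:222,203:304]=1
    else: reg[145:255,245:355]=1
    gm=reg&(H>55)&(H<100)&(S>60)
    om=reg&(H<18)&(S>140)&(V>100)
    wm=np.zeros_like(v); u0,v0=(325,219) if n=="top" else (304,278)
    wm[v0-16:v0+16,u0-20:u0+20]=1
    wm&=(V>190)&(S<25)if n=="top" else (V>150)&(S<30)
    # deck plane: RANSAC on reg with not green/orange, z>25
    q=P[reg&v&~gm&~om&(z>25)&(z<130)]
    for it in range(20):
        A=np.c_[q[:,:2],np.ones(len(q))];k=np.linalg.lstsq(A,q[:,2],rcond=None)[0]
        rs=q[:,2]-A@k
        if abs(rs).max()<4:break
        q=q[abs(rs)<max(2*rs.std(),2)]
    nn=np.array([-k[0],-k[1],1]);nn/=np.linalg.norm(nn)
    print(n,"plane",k.round(4),"tilt",np.degrees(np.arccos(nn[2])).round(2),"az",np.degrees(np.arctan2(nn[1],nn[0])).round(2),len(q),rs.std())
    # project pixels to a plane
    Rm=rot(c["attitude"]);K=c["K"]
    def ray(px):
        px=np.atleast_2d(px).astype(float);d=np.stack([(px[:,0]-K[0,2])/K[0,0],-(px[:,1]-K[1,2])/K[1,1],-np.ones(len(px))],-1)
        return d@Rm.T
    def onplane(px,nn,pt):
        d=ray(px);return c["eye"]+d*(((pt-c["eye"])@nn)/(d@nn))[:,None]
    # green at +10 mm above the deck
    pt=np.array([0,0,k[2]])+nn*10
    g=onplane(np.argwhere(gm)[:,::-1],nn,pt).astype(np.float32)
    up=np.array([0,0,1])-nn*nn[2];up/=np.linalg.norm(up);ly=np.cross(nn,up)
    g2=np.c_[g@up,g@ly].astype(np.float32);r=cv2.minAreaRect(g2)
    print(" green",len(g),r, g2.min(0),g2.max(0)); cc=up*r[0][0]+ly*r[0][1]+nn*(nn@pt); print("  nest_gap centre",cc,"origin",cc-10*nn,"up",up,"ly",ly)
    # block
    b=onplane(np.argwhere(wm)[:,::-1],np.array([0,0,1.]),np.array([0,0,30.])).astype(np.float32)
    print(" block",len(b),cv2.minAreaRect(b[:,:2]),"zmed",np.median(P[wm][:,2]))
    print(" orange",om.sum(),P[om&v].mean(0))
    for a,b2 in (("o",om),("g",gm),("w",wm)): cv2.imwrite(f"pics/mask_{n}_{a}.png",b2.astype(np.uint8)*255)
E
python3 m.py; python3 -c "
import cv2,numpy as np
print(1)
a=np.hstack([np.dstack([cv2.imread(f'pics/mask_{n}_{k}.png',0) for k in 'ogw'])[130:300,195:365] for n in('top','side')]);cv2.imwrite('pics/masks.png',cv2.resize(a,None,fx=2,fy=2,interpolation=0))"
```

```text
top plane [ 5.77900e-01  6.80000e-03 -2.53166e+02] tilt 30.03 az -179.33 4391 2.0998475812128468
 green 40 ((530.8212280273438, 36.9895133972168), (47.790382385253906, 92.89639282226562), 0.5763145089149475) [506.47955   -9.244434] [555.18243   83.422905]
  nest_gap centre [563.79342535  43.58180614  84.49063556] origin [568.79686445  43.64028766  75.8325655 ] up [0.86574787 0.01011909 0.50037809] ly [-1.16874653e-02  9.99931699e-01  8.67361738e-19]
1Traceback (most recent call last):
  File "m.py", line 38, in <module>
    print(" block",len(b),cv2.minAreaRect(b[:,:2]),"zmed",np.median(P[wm][:,2]))
                          ~~~~~~~~~~~~~~~^^^^^^^^^
cv2.error: OpenCV(4.12.0) /io/opencv/modules/imgproc/src/convhull.cpp:143: error: (-215:Assertion failed) total >= 0 && (depth == CV_32F || depth == CV_32S) in function 'convexHull'

[ WARN:0@0.016] global loadsave.cpp:275 findDecoder imread_('pics/mask_top_o.png'): can't open/read file: check file path/integrity
[ WARN:0@0.016] global loadsave.cpp:275 findDecoder imread_('pics/mask_top_g.png'): can't open/read file: check file path/integrity
[ WARN:0@0.016] global loadsave.cpp:275 findDecoder imread_('pics/mask_top_w.png'): can't open/read file: check file path/integrity
[ WARN:0@0.016] global loadsave.cpp:275 findDecoder imread_('pics/mask_side_o.png'): can't open/read file: check file path/integrity
[ WARN:0@0.016] global loadsave.cpp:275 findDecoder imread_('pics/mask_side_g.png'): can't open/read file: check file path/integrity
[ WARN:0@0.016] global loadsave.cpp:275 findDecoder imread_('pics/mask_side_w.png'): can't open/read file: check file path/integrity
Traceback (most recent call last):
cv2.error: OpenCV(4.12.0) :-1: error: (-5:Bad argument) in function 'resize'
> Overload resolution failed:
>  - src data type = object is not supported
>  - Expected Ptr<cv::UMat> for argument 'src'
```

```bash
python3 - <<'E'
import re
s=open('m.py').read()
s=s.replace("wm&=(V>190)&(S<25)if n==\"top\" else (V>150)&(S<30)","V2=cv2.cvtColor(c['img'],cv2.COLOR_RGB2GRAY); wm&=(V2>(185 if n=='top' else 190)); print(n,'gray',V2[v0-12:v0+12:3,u0-18:u0+18:3])")
s=s.replace("S>60)","S>35)")
open('m.py','w').write(s)
E
python3 m.py; python3 -c "
import cv2,numpy as np
print(1)
a=np.hstack([np.dstack([cv2.imread(f'pics/mask_{n}_{k}.png',0) for k in 'ogw'])[130:300,195:365] for n in('top','side')]);cv2.imwrite('pics/masks.png',cv2.resize(a,None,fx=2,fy=2,interpolation=0))"
```

```text
top gray [[144 144 143 143 143 144 144 145 146 147 147 148]
 [142 141 157 143 143 142 142 143 144 144 144 144]
 [145 133 211 213 213 209 207 177 166 158 144 149]
 [144 124 137 167 196 206 212 212 213 213 213 189]
 [144 117 197 159 154 130 129 131 137 158 190 160]
 [136 156 212 212 212 213 212 208 207 191 156 142]
 [143 115 104  96 108 154 191 199 211 212 213 150]
 [144 144 144 144 144 145 142 141 106 106 102 147]]
top plane [ 5.779000e-01  6.800000e-03 -2.531765e+02] tilt 30.03 az -179.33 4383 2.0950864929926087
 green 119 ((530.7630004882812, 38.25898742675781), (53.4114990234375, 95.45704650878906), 0.5726649761199951) [503.65237   -9.471899] [557.9181   86.00127]
  nest_gap centre [563.73130945  44.86219508  84.45591037] origin [568.73477673  44.92077939  75.79785729] up [0.86574597 0.0101368  0.50038102] ly [-1.17079408e-02  9.99931460e-01 -8.67361738e-19]
1Traceback (most recent call last):
  File "m.py", line 38, in <module>
    print(" block",len(b),cv2.minAreaRect(b[:,:2]),"zmed",np.median(P[wm][:,2]))
                          ~~~~~~~~~~~~~~~^^^^^^^^^
cv2.error: OpenCV(4.12.
[... 488 characters left out ...]
s/mask_top_w.png'): can't open/read file: check file path/integrity
[ WARN:0@0.011] global loadsave.cpp:275 findDecoder imread_('pics/mask_side_o.png'): can't open/read file: check file path/integrity
[ WARN:0@0.011] global loadsave.cpp:275 findDecoder imread_('pics/mask_side_g.png'): can't open/read file: check file path/integrity
[ WARN:0@0.011] global loadsave.cpp:275 findDecoder imread_('pics/mask_side_w.png'): can't open/read file: check file path/integrity
Traceback (most recent call last):
cv2.error: OpenCV(4.12.0) :-1: error: (-5:Bad argument) in function 'resize'
> Overload resolution failed:
>  - src data type = object is not supported
>  - Expected Ptr<cv::UMat> for argument 'src'
```

```bash
sed -i 's/cv2.minAreaRect(b\[:,:2\])/cv2.minAreaRect(np.ascontiguousarray(b[:,:2]))/; s/; print(n,.gray.*$//' m.py
python3 m.py; python3 -c "
import cv2,numpy as np
print(1)
a=np.hstack([np.dstack([cv2.imread(f'pics/mask_{n}_{k}.png',0) for k in 'ogw'])[130:300,195:365] for n in('top','side')]);cv2.imwrite('pics/masks.png',cv2.resize(a,None,fx=2,fy=2,interpolation=0))"
```

```text
top plane [ 5.779000e-01  6.800000e-03 -2.531765e+02] tilt 30.03 az -179.33 4383 2.0950864929926087
 green 119 ((530.7630004882812, 38.25898742675781), (53.4114990234375, 95.45704650878906), 0.5726649761199951) [503.65237   -9.471899] [557.9181   86.00127]
  nest_gap centre [563.73130945  44.86219508  84.45591037] origin [568.73477673  44.92077939  75.79785729] up [0.86574597 0.0101368  0.50038102] ly [-1.17079408e-02  9.99931460e-01 -8.67361738e-19]
 block 253 ((468.1905517578125, -119.68296813964844), (77.3756332397461, 33.73023223876953), 83.10572052001953) zmed 29.9141467597874
 orange 415 [545.43973726 118.71910962 132.2863618 ]
side plane [ 5.751000e-01  4.800000e-03 -2.509423e+02] tilt 29.9 az -179.52 3960 1.8317307481669507
 green 288 ((613.9849243164062, 44.67967987060547), (224.64108276367188, 101.03749084472656), 5.82156229019165) [505.28638  -13.933939] [724.5214   103.638214]
  nest_gap centre [635.30628548  50.02063659 126.20246793] origin [640.29162965  50.0625355  117.53387012] up [0.86682917 0.00728519 0.49855202] ly [-0.00840412  0.99996468  0.        ]
 block 300 ((469.51416015625, -121.4180908203125), (78.8396987915039, 35.1407585144043), 82.01778411865234) zmed 31.122507809500007
 orange 176 [546.5276714  108.5201892  132.76923105]
1
```

View pics/masks.png

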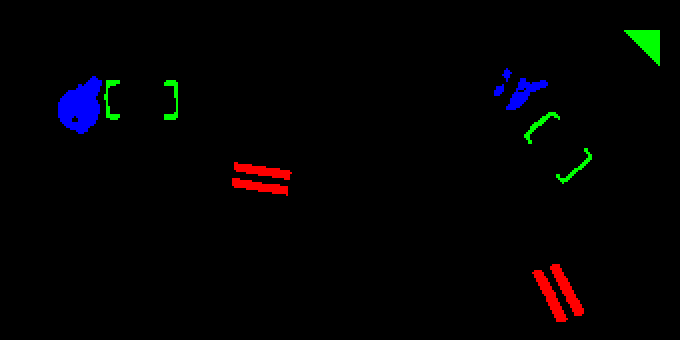

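```bash
cat >> h.py <<'E'
def jaw(st):
    Rm=rot(st["orientation"]);return np.degrees(np.arctan2(Rm[1,1],Rm[0,1]))
def plan(st,target,ang=None,n=5,step=58,ystep=10):
    """rows to go to target TCP with jaw axis angle ang (deg,mod 180)"""
    Rm=rot(st["orientation"]);p=np.array(st["position"]);a=jaw(st)
    da=0 if ang is None else (ang-a+90)%180-90
    # tool x is down: + yaw about tool x is clockwise seen from above -> angle decreases
    rows=[]
    for i in range(n):
        d=np.array(target)-p;L=np.linalg.norm(d);s=d*min(1,step/L) if L>0 else d
        w=np.clip(da,-ystep,ystep)
        loc=Rm.T@s
        rows.append([*(loc/250).round(3),round(-w/45,3)])
        p=p+s;Rm=R.from_euler('z',w,degrees=True).as_matrix()@Rm;da-=w
    for r_ in rows: print(r_)
    print("left",np.linalg.norm(np.array(target)-p).round(1),"yaw left",da)
def info(st):
    Rm=rot(st["orientation"]);print("t",round(st["t"],2),"pos",st["position"].round(1),"jaw",jaw(st).round(2),"toolx",Rm[:,0].round(3),"F",st["wrist_force"].round(1),"w",round(st["grip_width"],1),"q",st["qpos"].round(2))
E
python3 - <<'E'
from h import *
from cell import r
st=r.get_state();info(st);print(rot(st["orientation"]).round(3))
plan(st,[469,-120.5,150],-7,n=10)
E
```

```text
t 0.15 pos [ 172.7 -652.4  230.7] jaw -75.17 toolx [-0.     0.001 -1.   ] F [-0.2 -0.5 -0.2] w 85.4 q [-1.35  0.12  1.44 -0.    1.58 -0.04]
[[-0.     0.256 -0.967]
 [ 0.001 -0.967 -0.256]
 [-1.    -0.001 -0.   ]]
[np.float64(0.031), np.float64(-0.166), np.float64(-0.16), np.float64(-0.222)]
[np.float64(0.031), np.float64(-0.135), np.float64(-0.186), np.float64(-0.222)]
[np.float64(0.031), np.float64(-0.101), np.float64(-0.207), np.float64(-0.222)]
[np.float64(0.031), np.float64(-0.064), np.float64(-0.221), np.float64(-0.222)]
[np.float64(0.031), np.float64(-0.024), np.float64(-0.229), np.float64(-0.222)]
[np.float64(0.03), np.float64(0.016), np.float64(-0.229), np.float64(-0.222)]
[np.float64(0.03), np.float64(0.055), np.float64(-0.223), np.float64(-0.182)]
[np.float64(0.03), np.float64(0.087), np.float64(-0.213), np.float64(-0.0)]
[np.float64(0.03), np.float64(0.087), np.float64(-0.213), np.float64(-0.0)]
[np.float64(0.03), np.float64(0.087), np.float64(-0.213), np.float64(-0.0)]
left 34.2 yaw left 0.0
```

Request:
{"op": "apply_moves", "data": {"series": [{"dx": 0.02,"dy": -0.166,"dz": -0.16,"yaw": -0.222,"fingers": -1},{"dx": 0.02,"dy": -0.135,"dz": -0.186,"yaw": -0.222,"fingers": -1},{"dx": 0.02,"dy": -0.1,"dz": -0.207,"yaw": -0.222,"fingers": -1},{"dx": 0.02,"dy": -0.064,"dz": -0.221,"yaw": -0.222,"fingers": -1},{"dx": 0.02,"dy": -0.024,"dz": -0.229,"yaw": -0.222,"fingers": -1}]}}

```text
t: 0.78
position: [312.3, -394.9, 203.0]
orientation: [0.384, 0.593, 0.386, -0.593]
wrist_force: [1.8, -0.2, -0.1]
grip_width: 85.2
```

```bash
python3 - <<'E'
from h import *
from cell import r
st=r.get_state();info(st)
plan(st,[469,-120.5,150],-7)
E
```

```text
t 0.78 pos [ 312.3 -394.9  203. ] jaw -24.0 toolx [-0.001  0.003 -1.   ] F [ 1.8 -0.2 -0.1] w 85.2 q [-0.95 -0.25  1.84  0.    1.56 -0.53]
[np.float64(0.039), np.float64(0.023), np.float64(-0.228), np.float64(-0.222)]
[np.float64(0.039), np.float64(0.062), np.float64(-0.22), np.float64(-0.155)]
[np.float64(0.039), np.float64(0.088), np.float64(-0.211), np.float64(-0.0)]
[np.float64(0.039), np.float64(0.088), np.float64(-0.211), np.float64(-0.0)]
[np.float64(0.039), np.float64(0.088), np.float64(-0.211), np.float64(-0.0)]
left 30.4 yaw left 0.0
```

Request:
{"op": "apply_moves", "data": {"series": [{"dx": 0.03,"dy": 0.023,"dz": -0.228,"yaw": -0.222,"fingers": -1},{"dx": 0.03,"dy": 0.062,"dz": -0.22,"yaw": -0.155,"fingers": -1},{"dx": 0.03,"dy": 0.088,"dz": -0.211,"yaw": 0,"fingers": -1},{"dx": 0.03,"dy": 0.088,"dz": -0.211,"yaw": 0,"fingers": -1},{"dx": 0.03,"dy": 0.088,"dz": -0.211,"yaw": 0,"fingers": -1}]}}

```text
t: 1.4
position: [454.4, -136.4, 165.4]
orientation: [0.471, 0.528, 0.472, -0.526]
wrist_force: [0.9, -0.6, 0.2]
grip_width: 85.4
```

```bash
cat > look.py <<'E'
import sys
from h import *
from cell import r
import pickle
tag=sys.argv[1]
for n in sys.argv[2:]:
    st=r.get_state();c=r.camera(n);cv2.imwrite(f"pics/{n}_{tag}.png",c["img"][:,:,::-1]);pickle.dump((st,c),open(f"pics/{n}_{tag}.pkl","wb"))
info(r.get_state())
E
python3 look.py a wrist; python3 - <<'E'
from h import *
from cell import r
st=r.get_state()
plan(st,[469,-120.5,150],-7)
E
```

```text
t 1.45 pos [ 456.3 -131.3  164.2] jaw -6.16 toolx [ 0.001  0.005 -1.   ] F [-0.4  1.8 -1.4] w 85.7 q [-0.34 -0.31  1.94  0.    1.51 -0.23]
[np.float64(0.057), np.float64(0.046), np.float64(-0.048), np.float64(0.019)]
[np.float64(0.0), np.float64(0.0), np.float64(0.0), np.float64(-0.0)]
[np.float64(0.0), np.float64(0.0), np.float64(0.0), np.float64(-0.0)]
[np.float64(0.0), np.float64(0.0), np.float64(0.0), np.float64(-0.0)]
[np.float64(0.0), np.float64(0.0), np.float64(0.0), np.float64(-0.0)]
left 0.0 yaw left 0.0
```

View pics/wrist_a.png

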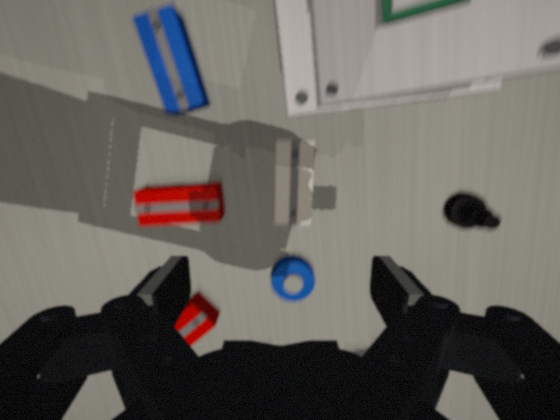

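```bash
cat > blk.py <<'E'
from h import *
import pickle,sys
st,c=pickle.load(open(f"pics/wrist_{sys.argv[1]}.pkl","rb"))
P=cloud(c,st);hsv=cv2.cvtColor(c["img"],cv2.COLOR_RGB2HSV)
m=(abs(P[...,2]-30)<6)&(np.linalg.norm(P[...,:2]-[469,-120],axis=-1)<50)
q=P[m];print(len(q),q[:,2].mean(),cv2.minAreaRect(np.ascontiguousarray(q[:,:2],dtype=np.float32)))
for nm,lo in(("red",0),("blue",1)):
    H=hsv[...,0];mm=(hsv[...,1]>150)&(P[...,2]>15)&(P[...,2]<40)&(((H<8)|(H>172)) if nm=="red" else (abs(H-112)<12))
    k,lab=cv2.connectedComponents(mm.astype(np.uint8))
    for i in range(1,k):
        q=P[lab==i]
        if len(q)>100:print(nm,q.min(0).round(),q.max(0).round())
E
python3 blk.py a
```

```text
3191 30.057811299439326 ((468.24627685546875, -121.30756378173828), (80.08975219726562, 35.98114776611328), 82.41436004638672)
red [ 317. -131.   15.] [ 395. -111.   32.]
red [ 316. -148.   15.] [ 394. -132.   32.]
red [ 328. -284.   15.] [ 369. -237.   32.]
```

Request:
{"op": "apply_moves", "data": {"series": [{"dx": 0.1,"dy": 0.043,"dz": -0.043,"yaw": 0.03,"fingers": -0.4},{"dx": 0.2,"dy": 0,"dz": 0,"yaw": 0,"fingers": -0.4},{"dx": 0,"dy": 0,"dz": 0,"yaw": 0,"fingers": -0.4},{"dx": 0,"dy": 0,"dz": 0,"yaw": 0,"fingers": -0.4},{"dx": 0,"dy": 0,"dz": 0,"yaw": 0,"fingers": -0.4}]}}

```text
t: 2.08
position: [470.2, -119.3, 91.3]
orientation: [0.467, 0.533, 0.467, -0.529]
wrist_force: [0.2, 0.4, -0.5]
grip_width: 59.8
```

```bash
python3 look.py b wrist; python3 blk.py b; python3 - <<'E'
from h import *
from cell import r
st=r.get_state();info(st)
plan(st,[468.2,-121.3,5],-7.6,n=3,step=40)
E
```

```text
t 2.12 pos [ 470.3 -119.3   91.5] jaw -7.31 toolx [ 0.004  0.004 -1.   ] F [ 0.7 -0.6  1. ] w 59.5 q [-0.3  -0.24  2.01  0.01  1.37 -0.18]
5324 30.061185483735137 ((468.3190612792969, -121.84221649169922), (80.66730499267578, 36.0274658203125), 82.5193862915039)
red [ 315. -150.   15.] [ 396. -111.   32.]
red [ 290. -278.   15.] [ 354. -236.   32.]
t 2.12 pos [ 470.3 -119.3   91.5] jaw -7.31 toolx [ 0.004  0.004 -1.   ] F [ 0.7 -0.6  1. ] w 59.5 q [-0.3  -0.24  2.01  0.01  1.37 -0.18]
[np.float64(0.16), np.float64(-0.004), np.float64(0.005), np.float64(0.007)]
[np.float64(0.16), np.float64(-0.004), np.float64(0.005), np.float64(-0.0)]
[np.float64(0.026), np.float64(-0.001), np.float64(0.001), np.float64(-0.0)]
left 0.0 yaw left 0.0
```

View pics/wrist_b.png

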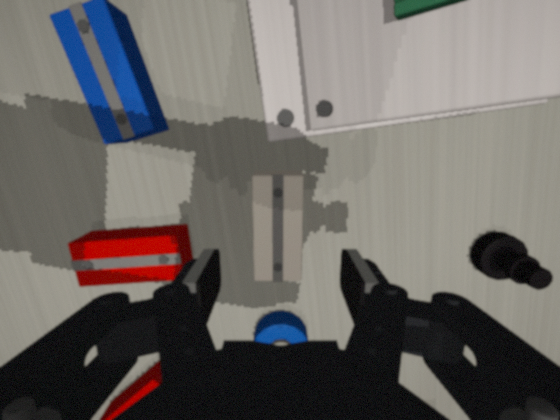

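Request:
{"op": "apply_moves", "data": {"series": [{"dx": 0.16,"dy": -0.006,"dz": 0.007,"yaw": 0.007,"fingers": -0.4},{"dx": 0.16,"dy": -0.003,"dz": 0.003,"yaw": 0,"fingers": -0.4},{"dx": 0.02,"dy": 0,"dz": 0,"yaw": 0,"fingers": -0.4},{"dx": 0,"dy": 0,"dz": 0,"yaw": 0,"fingers": -0.4},{"dx": 0,"dy": 0,"dz": 0,"yaw": 0,"fingers": -0.4}]}}

```text
t: 2.75
position: [472.1, -123.3, 12.7]
orientation: [0.469, 0.536, 0.462, -0.528]
wrist_force: [0.4, 1.2, -0.5]
grip_width: 59.6
```

```bash
python3 look.py c wrist side
```

```text
t 2.85 pos [ 472.1 -123.3   12.6] jaw -7.71 toolx [ 0.015  0.    -1.   ] F [-0.6  0.6  0.1] w 60.0 q [-0.31 -0.16  2.08  0.01  1.21 -0.18]
```

View pics/wrist_c.png

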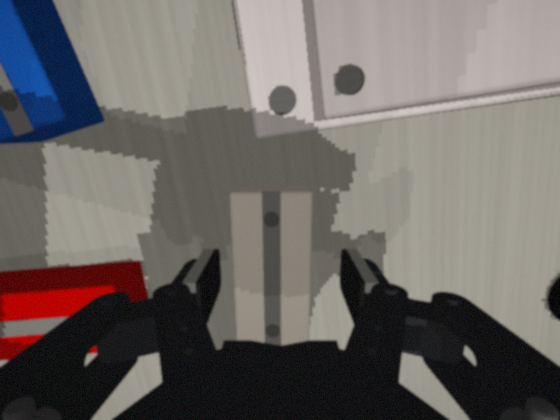

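View pics/side_c.png

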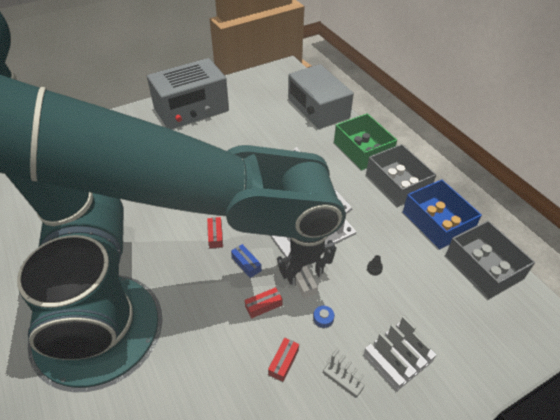

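```bash
python3 - <<'E'
from h import *
from cell import r
st=r.get_state()
plan(st,[468.2,-121.5,5],-7.6,n=1,step=40)
E
```

```text
[np.float64(0.03), np.float64(-0.017), np.float64(-0.005), np.float64(-0.002)]
left 0.0 yaw left 0.0
```

Request:
{"op": "apply_moves", "data": {"series": [{"dx": 0.03,"dy": -0.017,"dz": -0.005,"yaw": 0,"fingers": -0.4},{"dx": 0,"dy": 0,"dz": 0,"yaw": 0,"fingers": 0.4},{"dx": 0,"dy": 0,"dz": 0,"yaw": 0,"fingers": 0.4},{"dx": 0,"dy": 0,"dz": 0,"yaw": 0,"fingers": 0.4},{"dx": 0,"dy": 0,"dz": 0,"yaw": 0,"fingers": 0.4}], "newtons": 40}}

```text
t: 3.48
position: [468.5, -121.5, 5.8]
orientation: [0.469, 0.537, 0.461, -0.528]
wrist_force: [0.3, -0.7, -0.1]
grip_width: 35.3
```

```bash
python3 look.py d wrist;  python3 - <<'E'
from h import *
from cell import r
st=r.get_state()
plan(st,[468.2,-121.5,190],0.7,n=5,step=40)
E
```

```text
t 3.52 pos [ 468.5 -121.4    5.8] jaw -7.7 toolx [ 0.017 -0.    -1.   ] F [1.1 0.2 1. ] w 35.5 q [-0.31 -0.16  2.09  0.01  1.19 -0.18]
[np.float64(-0.16), np.float64(0.002), np.float64(-0.0), np.float64(-0.187)]
[np.float64(-0.16), np.float64(0.002), np.float64(-0.0), np.float64(-0.0)]
[np.float64(-0.16), np.float64(0.002), np.float64(-0.0), np.float64(-0.0)]
[np.float64(-0.16), np.float64(0.002), np.float64(-0.0), np.float64(-0.0)]
[np.float64(-0.097), np.float64(0.001), np.float64(-0.0), np.float64(-0.0)]
left 0.0 yaw left 0.0
```

View pics/wrist_d.png

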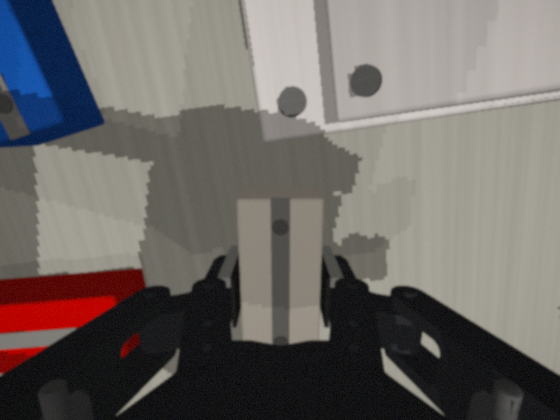

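Request:
{"op": "apply_moves", "data": {"series": [{"dx": -0.16,"dy": 0,"dz": 0,"yaw": 0,"fingers": 0.4},{"dx": -0.16,"dy": 0,"dz": 0,"yaw": 0,"fingers": 0.4},{"dx": -0.16,"dy": 0,"dz": 0,"yaw": -0.18,"fingers": 0.4},{"dx": -0.2,"dy": 0,"dz": 0,"yaw": 0,"fingers": 0.4},{"dx": -0.16,"dy": 0,"dz": 0,"yaw": 0,"fingers": 0.4}]}}

```text
t: 4.15
position: [463.0, -120.8, 217.8]
orientation: [0.505, 0.5, 0.501, -0.494]
wrist_force: [1.1, -0.3, -1.2]
grip_width: 35.4
```

```bash
python3 look.py e wrist;  python3 - <<'E'
from h import *
from cell import r
st=r.get_state()
plan(st,[563,45,220],0.7,n=5,step=45)
E
```

```text
t 4.2 pos [ 464.1 -121.2  223.1] jaw 0.67 toolx [ 0.014  0.001 -1.   ] F [ 0.1 -0.2  6.8] w 35.2 q [-0.31 -0.33  1.86  0.    1.59 -0.32]
[np.float64(0.004), np.float64(0.094), np.float64(-0.154), np.float64(-0.001)]
[np.float64(0.004), np.float64(0.094), np.float64(-0.154), np.float64(-0.0)]
[np.float64(0.004), np.float64(0.094), np.float64(-0.154), np.float64(-0.0)]
[np.float64(0.004), np.float64(0.094), np.float64(-0.154), np.float64(-0.0)]
[np.float64(0.001), np.float64(0.028), np.float64(-0.046), np.float64(-0.0)]
left 0.0 yaw left 0.0
```

View pics/wrist_e.png

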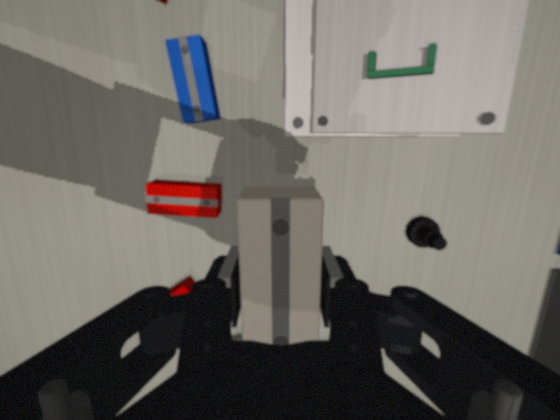

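Request:
{"op": "apply_moves", "data": {"series": [{"dx": 0,"dy": 0.094,"dz": -0.154,"yaw": 0,"fingers": 0.4},{"dx": 0,"dy": 0.094,"dz": -0.1,"yaw": 0,"fingers": 0.4},{"dx": 0,"dy": 0.094,"dz": 0,"yaw": 0,"fingers": 0.4},{"dx": 0,"dy": 0.094,"dz": 0,"yaw": 0,"fingers": 0.4},{"dx": 0,"dy": 0,"dz": 0,"yaw": 0,"fingers": 0.4}]}}

```text
t: 4.82
position: [560.2, -54.6, 225.0]
orientation: [0.507, 0.501, 0.499, -0.493]
wrist_force: [-0.8, -0.9, -1.4]
grip_width: 35.1
```

```bash
python3 look.py f wrist
```

```text
t 4.88 pos [559.6 -54.6 225.1] jaw 0.63 toolx [ 0.016  0.    -1.   ] F [ 0.6  0.1 -1.4] w 35.3 q [-0.14 -0.14  1.7   0.    1.56 -0.15]
```

View pics/wrist_f.png

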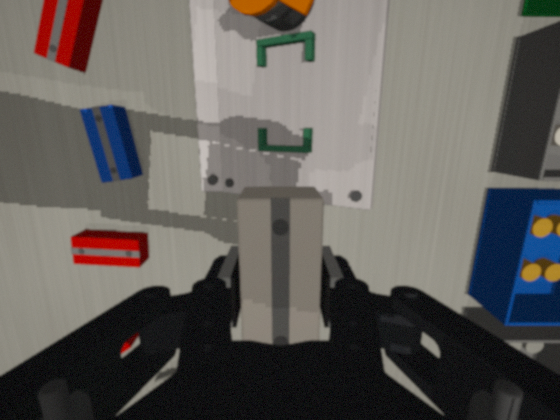

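```bash
cat > nest.py <<'E'
from h import *
import pickle,sys
st,c=pickle.load(open(f"pics/wrist_{sys.argv[1]}.pkl","rb"))
P=cloud(c,st);hsv=cv2.cvtColor(c["img"],cv2.COLOR_RGB2HSV).astype(int);v=c["depth"]>0
H,S,V=[hsv[...,i] for i in range(3)]
reg=v&(P[...,0]>490)&(P[...,0]<650)&(P[...,1]>-60)&(P[...,1]<110)&(P[...,2]>25)&(P[...,2]<130)
reg[180:]=0
gm=reg&(H>55)&(H<100)&(S>60)
q=P[reg&~gm&(V>110)]
for it in range(20):
    A=np.c_[q[:,:2],np.ones(len(q))];k=np.linalg.lstsq(A,q[:,2],rcond=None)[0];rs=q[:,2]-A@k
    if abs(rs).max()<3:break
    q=q[abs(rs)<max(2*rs.std(),1)]
nn=np.array([-k[0],-k[1],1]);nn/=np.linalg.norm(nn)
print("tilt",np.degrees(np.arccos(nn[2])),"az",np.degrees(np.arctan2(nn[1],nn[0])),len(q),rs.std())
up=np.array([0,0,1])-nn*nn[2];up/=np.linalg.norm(up);ly=np.cross(nn,up)
g=P[gm];h=(g-[0,0,k[2]])@nn
print("green h",np.percentile(h,[5,25,50,75,95]))
g=g[(h>7)&(h<13)]
r=cv2.minAreaRect(np.c_[g@up,g@ly].astype(np.float32));print(r,len(g))
d=np.array([0,0,k[2]])@nn
print("origin",up*r[0][0]+ly*r[0][1]+nn*d,"up",up,"ly",ly,"n",nn)
E
python3 nest.py f
```

```text
tilt 29.945889607984576 az -179.52454666529746 22922 0.6822084230601451
green h [ 3.93442937  8.28115759  9.61005437 10.21135439 10.9600792 ]
((530.5872802734375, 37.03382110595703), (53.4852294921875, 96.65375518798828), 0.040821436792612076) 1084
origin [568.5724642   41.75334741  75.39849511] up [0.86646739 0.00719031 0.4991819 ] ly [-0.00829813  0.99996557  0.        ] n [-0.49916471 -0.00414228  0.86649722]
```

```bash
python3 - <<'E'
from h import *
from cell import r
st=r.get_state()
plan(st,[563,42.3,150],0.5,n=5,step=38)
E
```

```text
[np.float64(0.093), np.float64(0.004), np.float64(-0.12), np.float64(0.003)]
[np.float64(0.093), np.float64(0.004), np.float64(-0.12), np.float64(-0.0)]
[np.float64(0.093), np.float64(0.004), np.float64(-0.12), np.float64(-0.0)]
[np.float64(0.021), np.float64(0.001), np.float64(-0.027), np.float64(-0.0)]
[np.float64(0.0), np.float64(0.0), np.float64(0.0), np.float64(-0.0)]
left 0.0 yaw left 0.0
```

Request:
{"op": "apply_moves", "data": {"series": [{"dx": 0,"dy": 0.004,"dz": -0.16,"yaw": 0.003,"fingers": 0.4},{"dx": 0.1,"dy": 0.004,"dz": -0.16,"yaw": 0,"fingers": 0.4},{"dx": 0.1,"dy": 0.004,"dz": -0.07,"yaw": 0,"fingers": 0.4},{"dx": 0.08,"dy": 0.001,"dz": 0,"yaw": 0,"fingers": 0.4},{"dx": 0,"dy": 0,"dz": 0,"yaw": 0,"fingers": 0.4}]}}

```text
t: 5.5
position: [560.7, 43.8, 153.0]
orientation: [0.506, 0.502, 0.497, -0.494]
wrist_force: [-0.3, 0.3, -0.2]
grip_width: 35.3
```

```bash
python3 look.py g side top wrist;python3 - <<'E'
from h import *
from cell import r
st=r.get_state()
plan(st,[563,42.3,100],0.5,n=5,step=15)
a=cv2.imread("pics/side_g.png")[100:280,220:400];b=cv2.imread("pics/top_g.png")[120:240,190:350]
cv2.imwrite("pics/g2.png",cv2.resize(a,None,fx=3.3,fy=3.3,interpolation=2))
E
```

```text
t 5.65 pos [561.8  43.7 155.5] jaw 0.33 toolx [ 0.02 -0.   -1.  ] F [0.1 0.2 0.2] w 35.6 q [ 0.03 -0.11  1.79 -0.    1.44  0.03]
[np.float64(0.06), np.float64(0.0), np.float64(0.001), np.float64(-0.004)]
[np.float64(0.06), np.float64(0.0), np.float64(0.002), np.float64(-0.0)]
[np.float64(0.06), np.float64(0.0), np.float64(0.002), np.float64(-0.0)]
[np.float64(0.042), np.float64(0.0), np.float64(0.001), np.float64(-0.0)]
[np.float64(0.0), np.float64(0.0), np.float64(0.0), np.float64(-0.0)]
left 0.0 yaw left 0.0
```

View pics/g2.png

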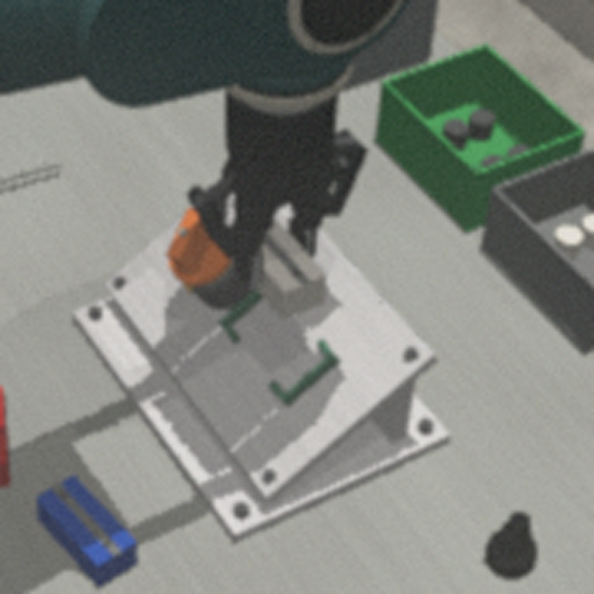

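View pics/wrist_g.png

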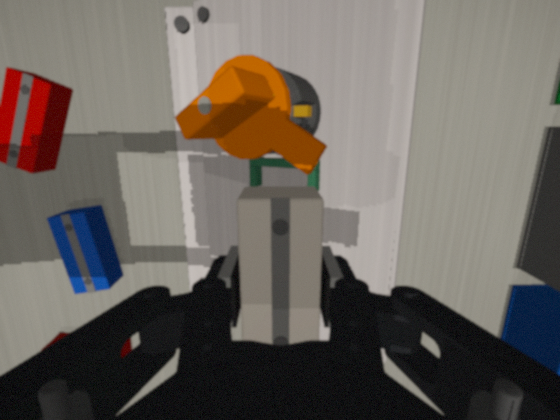

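```bash
cat > keep.py <<'E'
from h import *
import pickle,sys
O=np.array([568.55,42.3,75.5]);az=np.radians(0.5);t=np.radians(30)
ly=np.array([-np.sin(az),np.cos(az),0]);hx=np.array([np.cos(az),np.sin(az),0]);up=hx*np.cos(t)+np.array([0,0,np.sin(t)]);nn=np.cross(up,ly)
if __name__=="__main__":
    name=sys.argv[1]
    st,c=pickle.load(open(f"pics/{name}.pkl","rb"))
    P=cloud(c,st);hsv=cv2.cvtColor(c["img"],cv2.COLOR_RGB2HSV).astype(int)
    m=(hsv[...,0]<18)&(hsv[...,1]>150)&(hsv[...,2]>80)&(np.linalg.norm(P-(O+80*ly+60*nn),axis=-1)<70)
    D=np.stack([(P-O)@up,(P-O)@ly,(P-O)@nn],-1)
    q=D[m];print(len(q));print("h hist",np.histogram(q[:,2],bins=np.arange(30,95,4)))
    for lo,hi,nm in((79,88,"bartop"),(48,58,"flange/tongue")):
        s=q[(q[:,2]>lo)&(q[:,2]<hi)]
        if len(s)<20: continue
        rr=cv2.minAreaRect(np.ascontiguousarray(s[:,:2],dtype=np.float32));print(nm,len(s),"h",np.median(s[:,2]),rr)
        if nm!="bartop":
            d=np.hypot(s[:,0],s[:,1]-80);print(" max r",d.max(),"at",s[d.argmax()]); 
            f=s[d>44]; print(" tip mean",f.mean(0) if len(f) else"", np.degrees(np.arctan2(f[:,1].mean()-80,f[:,0].mean())) if len(f) else "")
    # block
    w=(abs(D[...,0])<45)&(abs(D[...,1])<60)&(D[...,2]>15)&(D[...,2]<60)&(hsv[...,1]<60)
    print("block region h",w.sum(),np.percentile(D[w][:,2],[5,25,50,75,95]) if w.sum() else "")
E
python3 keep.py wrist_g
```

```text
9227
h hist (array([   7,    0,    0,    0,  154, 4897,  331,  276,  299,  324,  348,
        371,  559, 1631,    0,    0]), array([30, 34, 38, 42, 46, 50, 54, 58, 62, 66, 70, 74, 78, 82, 86, 90, 94]))
bartop 2092 h 82.64731503365726 ((0.44448280334472656, 79.53343200683594), (43.32099914550781, 14.4539155960083), 28.963266372680664)
flange/tongue 5357 h 52.84881393465936 ((13.272171020507812, 76.94718933105469), (54.142486572265625, 74.08202362060547), 81.58973693847656)
 max r 52.70559523512278 at [40.59073113 46.38047716 51.74031576]
 tip mean [41.17722662 54.92444254 52.54243967] -31.340020586842517
block region h 2 [28.8026844  29.01539346 29.28127978 29.54716611 29.75987517]
```

Request:
{"op": "apply_moves", "data": {"series": [{"dx": 0.06,"dy": 0,"dz": 0.006,"yaw": 0,"fingers": 0.4},{"dx": 0.06,"dy": 0,"dz": 0,"yaw": 0,"fingers": 0.4},{"dx": 0.06,"dy": 0,"dz": 0,"yaw": 0,"fingers": 0.4},{"dx": 0.02,"dy": 0,"dz": 0,"yaw": 0,"fingers": 0.4},{"dx": 0,"dy": 0,"dz": 0,"yaw": 0,"fingers": 0.4}]}}

```text
t: 6.28
position: [563.1, 40.9, 102.6]
orientation: [0.506, 0.504, 0.496, -0.494]
wrist_force: [0.5, -1.0, -1.3]
grip_width: 35.2
```

```bash
python3 look.py h side wrist;python3 - <<'E'
from h import *
from cell import r
st=r.get_state()
plan(st,[562.5,42.3,91],0.5,n=2,step=5)
a=cv2.imread("pics/side_h.png")[140:260,240:360]
cv2.imwrite("pics/h2.png",cv2.resize(a,None,fx=5,fy=5,interpolation=2))
E
```

```text
t 6.38 pos [563.4  41.  103.3] jaw 0.25 toolx [ 0.021 -0.    -1.   ] F [ 0.1 -0.9 -0.8] w 35.3 q [ 0.03 -0.07  1.84 -0.    1.35  0.02]
[np.float64(0.02), np.float64(-0.002), np.float64(-0.002), np.float64(-0.005)]
[np.float64(0.02), np.float64(-0.002), np.float64(-0.002), np.float64(-0.0)]
left 2.4 yaw left 0.0
```

View pics/h2.png

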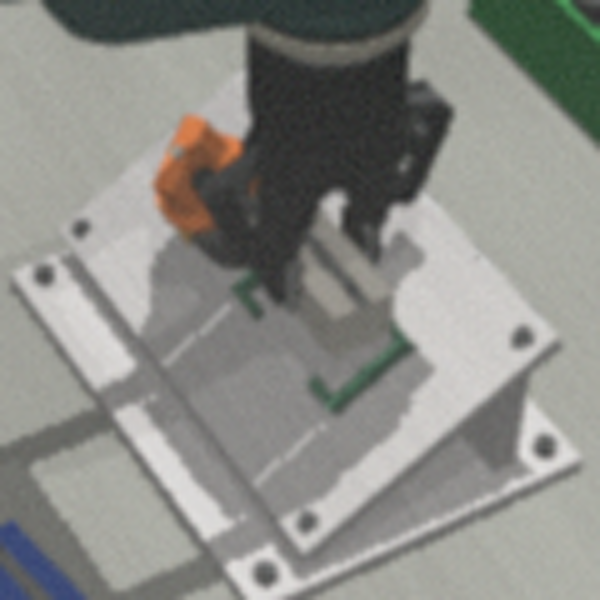

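View pics/wrist_h.png

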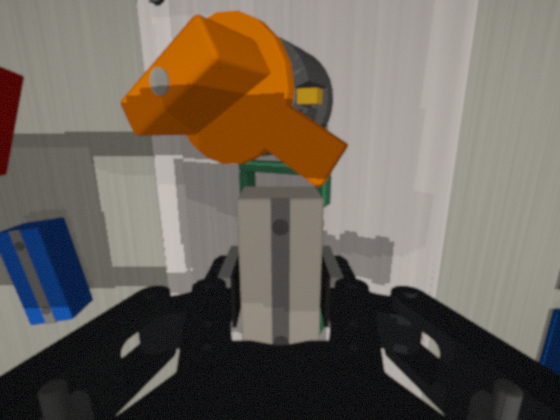

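```bash
python3 - <<'E'
from h import *
import pickle
from keep import *
st,c=pickle.load(open("pics/wrist_h.pkl","rb"))
P=cloud(c,st)
B=P[188:330,240:320]; m=abs(B[...,2]-127.5)<4
q=B[m];print(m.sum(),np.median(q[:,2]),"y max",np.percentile(q[:,1],[90,99,99.8]),"x",np.percentile(q[:,0],[0.5,99.5]))
hsv=cv2.cvtColor(c["img"],cv2.COLOR_RGB2HSV).astype(int)
g=(hsv[...,0]>55)&(hsv[...,0]<100)&(hsv[...,1]>60)
g[:150]=0;g[:, :235]=0;g[:,340:]=0;g[212:]=0
D=np.stack([(P-O)@up,(P-O)@ly,(P-O)@nn],-1)[g]
t=D[(D[:,2]>8)&(D[:,2]<12)];print(len(t),t.min(0),t.max(0))
print(st["position"])
E
```

```text
10588 127.1273361262133 y max [75.87405446 80.60482911 80.85449919] x [545.91362525 580.54735084]
700 [-26.46363231  28.22216298   8.00145997] [26.79377362 48.61324081 11.49467655]
[563.22942029  40.96540354 102.83392143]
```

Request:
{"op": "apply_moves", "data": {"series": [{"dx": 0.02,"dy": -0.003,"dz": -0.004,"yaw": -0.005,"fingers": 0.4},{"dx": 0.02,"dy": 0,"dz": 0,"yaw": 0,"fingers": 0.4},{"dx": 0.008,"dy": 0,"dz": 0,"yaw": 0,"fingers": 0.4},{"dx": 0,"dy": 0,"dz": 0,"yaw": 0,"fingers": 0.4},{"dx": 0,"dy": 0,"dz": 0,"yaw": 0,"fingers": 0.4}]}}

```text
t: 7.0
position: [563.2, 42.2, 91.3]
orientation: [0.508, 0.503, 0.496, -0.492]
wrist_force: [0.1, -0.4, -1.3]
grip_width: 35.3
```

```bash
python3 look.py i wrist; python3 -c "
from h import *
from cell import r
plan(r.get_state(),[562.7,41.9,89],0.5,n=1,step=5)"
```

```text
t 7.05 pos [563.2  42.2  91.3] jaw 0.51 toolx [ 0.022 -0.    -1.   ] F [ 1.2 -0.9 -1.5] w 35.6 q [ 0.03 -0.06  1.86 -0.    1.33  0.02]
[np.float64(0.009), np.float64(-0.002), np.float64(0.001), np.float64(0.0)]
left 0.0 yaw left 0.0
```

View pics/wrist_i.png

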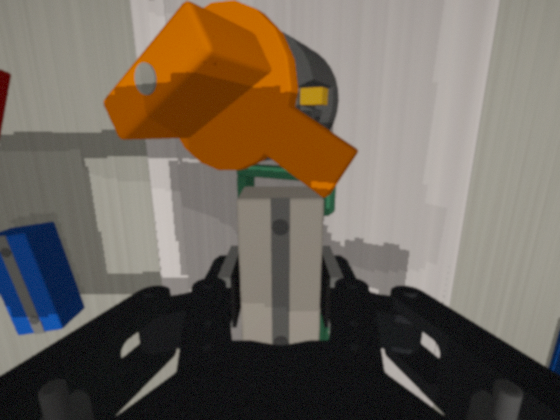

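Request:
{"op": "apply_moves", "data": {"series": [{"dx": 0.008,"dy": -0.001,"dz": 0,"yaw": 0,"fingers": 0.4},{"dx": 0.004,"dy": 0,"dz": 0,"yaw": 0,"fingers": 0.4},{"dx": 0,"dy": 0,"dz": 0,"yaw": 0,"fingers": 0.4},{"dx": 0,"dy": 0,"dz": 0,"yaw": 0,"fingers": 0.4},{"dx": 0,"dy": 0,"dz": 0,"yaw": 0,"fingers": 0.4}]}}

```text
t: 7.68
position: [563.2, 42.1, 88.4]
orientation: [0.508, 0.503, 0.496, -0.492]
wrist_force: [-0.4, 0.9, -1.3]
grip_width: 35.0
```

```bash
python3 -c "
from h import *
from cell import r
for i in range(2): info(r.get_state())"
```

```text
t 7.67 pos [563.2  42.1  88.4] jaw 0.5 toolx [ 0.023 -0.    -1.   ] F [-0.4  0.9 -1.3] w 35.0 q [ 0.03 -0.06  1.86 -0.    1.32  0.02]
t 7.67 pos [563.2  42.1  88.4] jaw 0.5 toolx [ 0.023 -0.    -1.   ] F [-0.4  0.9 -1.3] w 35.0 q [ 0.03 -0.06  1.86 -0.    1.32  0.02]
```

Request:
{"op": "apply_moves", "data": {"series": [{"dx": 0.005,"dy": 0,"dz": 0,"yaw": 0,"fingers": 0.4},{"dx": 0.0,"dy": 0,"dz": 0,"yaw": 0,"fingers": 0.4},{"dx": 0,"dy": 0,"dz": 0,"yaw": 0,"fingers": 0.4},{"dx": 0,"dy": 0,"dz": 0,"yaw": 0,"fingers": 0.4},{"dx": 0,"dy": 0,"dz": 0,"yaw": 0,"fingers": 0.4}]}}

```text
t: 8.3
position: [563.3, 42.1, 88.2]
orientation: [0.508, 0.504, 0.496, -0.492]
wrist_force: [-1.3, -0.6, 0.7]
grip_width: 35.3
```

Request:
{"op": "apply_moves", "data": {"series": [{"dx": 0.008,"dy": 0,"dz": 0,"yaw": 0,"fingers": 0.4},{"dx": 0.004,"dy": 0,"dz": 0,"yaw": 0,"fingers": 0.4},{"dx": 0.0,"dy": 0,"dz": 0,"yaw": 0,"fingers": 0.4},{"dx": 0,"dy": 0,"dz": 0,"yaw": 0,"fingers": 0.4},{"dx": 0,"dy": 0,"dz": 0,"yaw": 0,"fingers": 0.4}]}}

```text
t: 8.93
position: [563.3, 42.1, 88.1]
orientation: [0.508, 0.504, 0.496, -0.492]
wrist_force: [-2.3, -0.6, 2.7]
grip_width: 35.2
```

```bash
python3 look.py j wrist side; python3 -c "
from h import *
a=cv2.imread('pics/side_j.png')[140:260,240:360]
cv2.imwrite('pics/j2.png',cv2.resize(a,None,fx=5,fy=5,interpolation=2))"
```

```text
t 9.03 pos [563.3  42.2  88.1] jaw 0.51 toolx [ 0.024 -0.    -1.   ] F [-1.7 -0.5  1.6] w 34.9 q [ 0.03 -0.06  1.86 -0.    1.32  0.02]
```

View pics/j2.png

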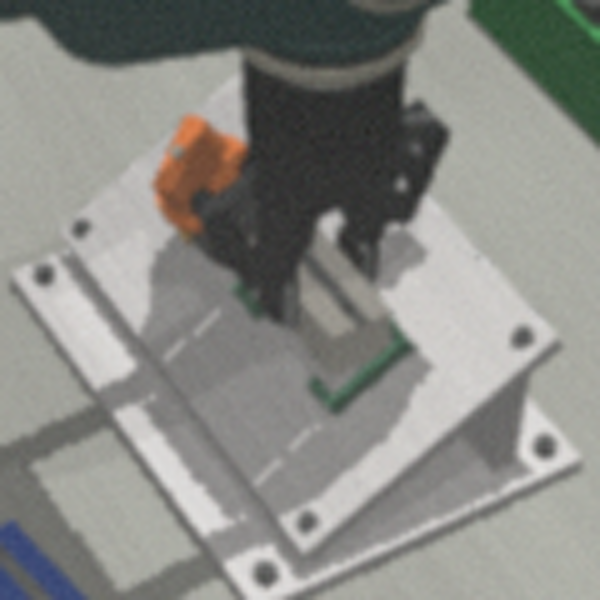

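Request:
{"op": "apply_moves", "data": {"series": [{"dx": 0,"dy": 0,"dz": 0,"yaw": 0,"fingers": 0.12},{"dx": 0,"dy": -0.004,"dz": 0,"yaw": 0,"fingers": 0.06},{"dx": 0,"dy": -0.004,"dz": 0,"yaw": 0,"fingers": 0.0},{"dx": 0,"dy": -0.004,"dz": 0,"yaw": 0,"fingers": -0.05},{"dx": 0,"dy": -0.004,"dz": 0,"yaw": 0,"fingers": -0.1}]}}

```text
t: 9.65
position: [559.1, 42.1, 87.6]
orientation: [0.508, 0.504, 0.496, -0.492]
wrist_force: [-0.5, 0.6, -0.3]
grip_width: 46.8
```

```bash
python3 look.py k wrist side; python3 -c "
from h import *
a=cv2.imread('pics/side_k.png')[140:260,240:360]
cv2.imwrite('pics/k2.png',cv2.resize(a,None,fx=5,fy=5,interpolation=2))"
```

```text
t 9.75 pos [559.   42.1  87.6] jaw 0.51 toolx [ 0.024 -0.    -1.   ] F [-1.4 -0.3  1. ] w 47.0 q [ 0.03 -0.07  1.87 -0.    1.32  0.02]
```

View pics/k2.png

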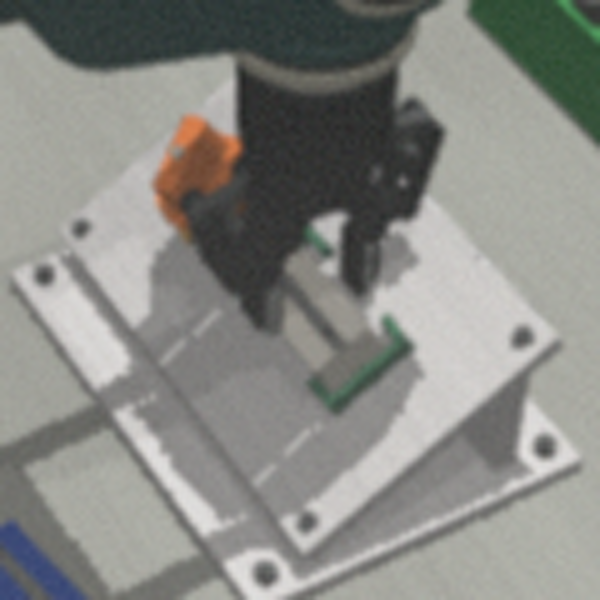

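View pics/wrist_k.png

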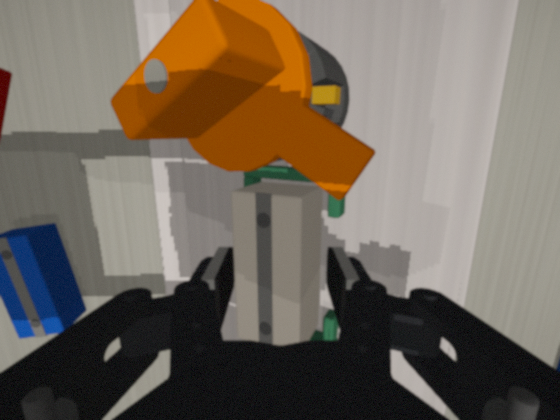

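```bash
cat > bpose.py <<'E'
from keep import *
def bpose(name):
    st,c=pickle.load(open(f"pics/{name}.pkl","rb"))
    P=cloud(c,st);D=np.stack([(P-O)@up,(P-O)@ly,(P-O)@nn],-1)
    hsv=cv2.cvtColor(c["img"],cv2.COLOR_RGB2HSV).astype(int)
    m=(abs(D[...,0])<40)&(abs(D[...,1])<42)&(D[...,2]>20)&(D[...,2]<50)&(hsv[...,1]<60)&(hsv[...,2]>70)
    q=D[m]
    # RANSAC-ish plane h=a x+b y+c
    rng=np.random.default_rng(0);best=None
    for _ in range(300):
        s=q[rng.choice(len(q),3,replace=False)]
        try:k=np.linalg.solve(np.c_[s[:,:2],np.ones(3)],s[:,2])
        except Exception:continue
        if abs(k[0])>0.8:continue
        n=(abs(q[:,2]-np.c_[q[:,:2],np.ones(len(q))]@k)<1).sum()
        if best is None or n>best[0]:best=(n,k)
    k=best[1];i=abs(q[:,2]-np.c_[q[:,:2],np.ones(len(q))]@k)<1
    s=q[i];k=np.linalg.lstsq(np.c_[s[:,:2],np.ones(len(s))],s[:,2],rcond=None)[0]
    print("plane",len(s),"of",len(q),"slope deg x",np.degrees(np.arctan(k[0])).round(2),"y",np.degrees(np.arctan(k[1])).round(2),"h at 0",k[2].round(2),"x",np.percentile(s[:,0],[1,99]).round(1),"y",np.percentile(s[:,1],[1,99]).round(1))
bpose(sys.argv[1])
E
python3 bpose.py wrist_k
```

```text
plane 8912 of 11314 slope deg x -2.52 y -0.11 h at 0 30.54 x [-18.7  16.1] y [-36.4  39. ]
```

Request:
{"op": "apply_moves", "data": {"series": [{"dx": 0,"dy": 0,"dz": 0,"yaw": 0,"fingers": -0.15},{"dx": -0.004,"dy": -0.004,"dz": 0,"yaw": 0,"fingers": -0.2},{"dx": -0.01,"dy": -0.004,"dz": 0,"yaw": 0,"fingers": -0.3},{"dx": -0.01,"dy": -0.004,"dz": 0,"yaw": 0,"fingers": -0.4},{"dx": -0.01,"dy": 0,"dz": 0,"yaw": 0,"fingers": -0.45}]}}

```text
t: 10.38
position: [555.8, 42.1, 96.7]
orientation: [0.508, 0.504, 0.496, -0.492]
wrist_force: [1.5, 0.0, -0.5]
grip_width: 62.0
```

```bash
python3 look.py l wrist;python3 bpose.py wrist_l
```

```text
t 10.43 pos [556.   42.1  97.2] jaw 0.51 toolx [ 0.025 -0.    -1.   ] F [0.3 0.5 0.8] w 62.2 q [ 0.03 -0.09  1.87 -0.    1.34  0.02]
plane 7825 of 9649 slope deg x -0.21 y -0.0 h at 0 29.86 x [-20.6  14.4] y [-39.1  38.9]
```

View pics/wrist_l.png

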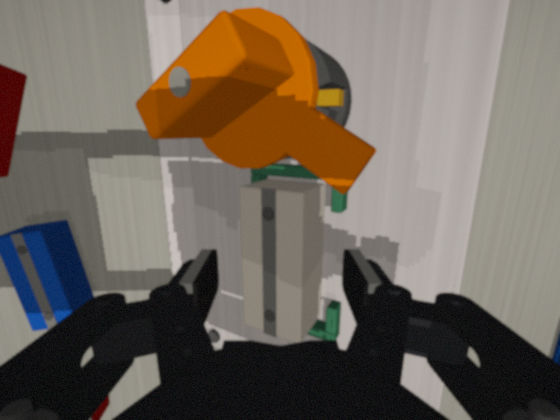

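The block sits flat in the nest: slope 0.2°, top 29.9 mm above the floor. Next is to lift clear and turn over the keeper.

Request:
{"op": "apply_moves", "data": {"series": [{"dx": -0.08,"dy": 0,"dz": 0,"yaw": 0,"fingers": -0.45},{"dx": -0.2,"dy": 0,"dz": 0,"yaw": 0,"fingers": -0.45},{"dx": -0.16,"dy": 0,"dz": 0,"yaw": 0.22,"fingers": -0.4},{"dx": -0.03,"dy": 0,"dz": 0,"yaw": 0.22,"fingers": -0.3},{"dx": 0,"dy": 0,"dz": 0,"yaw": 0.22,"fingers": -0.2}]}}

```text
t: 11.05
position: [552.9, 42.2, 225.1]
orientation: [0.359, 0.621, 0.348, -0.604]
wrist_force: [0.3, -1.0, -0.1]
grip_width: 50.9
```

```bash
python3 look.py m top side wrist; python3 - <<'E'
from h import *
from cell import r
plan(r.get_state(),[533,121.6,200],-62.9,n=5,step=30)
a=cv2.imread('pics/side_m.png')[140:260,240:360]
cv2.imwrite('pics/m2.png',cv2.resize(a,None,fx=5,fy=5,interpolation=2))
E
python3 keep.py wrist_m
```

```text
t 11.2 pos [552.7  42.1 223.6] jaw -29.52 toolx [ 0.027 -0.    -1.   ] F [-0.4 -0.1 -0.4] w 51.1 q [ 0.03 -0.16  1.73 -0.    1.55  0.55]
[np.float64(0.032), np.float64(-0.08), np.float64(-0.083), np.float64(0.222)]
[np.float64(0.032), np.float64(-0.093), np.float64(-0.068), np.float64(0.222)]
[np.float64(0.026), np.float64(-0.087), np.float64(-0.043), np.float64(0.222)]
[np.float64(0.0), np.float64(0.0), np.float64(0.0), np.float64(0.075)]
[np.float64(0.0), np.float64(0.0), np.float64(0.0), np.float64(-0.0)]
left 0.0 yaw left 0.0
4323
h hist (array([   2,    0,    0,    0,   99, 2317,  157,  155,  165,  163,  177,
        184,  280,  611,    0,    0]), array([30, 34, 38, 42, 46, 50, 54, 58, 62, 66, 70, 74, 78, 82, 86, 90, 94]))
bartop 848 h 82.56000941647042 ((0.6695985794067383, 79.65441131591797), (43.62284469604492, 13.832334518432617), 28.748157501220703)
flange/tongue 2561 h 52.79795773942111 ((14.515777587890625, 76.84675598144531), (54.05713653564453, 72.15924072265625), 81.3256607055664)
 max r 52.52554135878197 at [47.49253077 57.56360065 53.00126895]
 tip mean [41.51102241 55.15516734 52.36343403] -30.901014465063106
block region h 3402 [18.07595381 28.88011061 29.68532946 30.1408436  30.77982199]
```

View pics/m2.png

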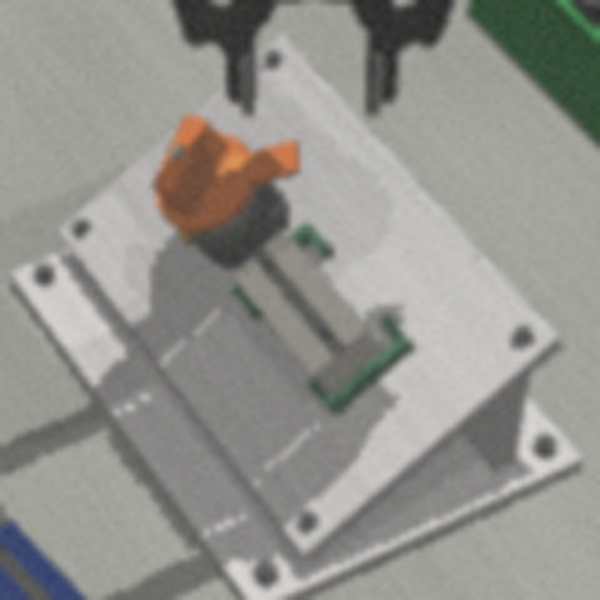

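View pics/wrist_m.png

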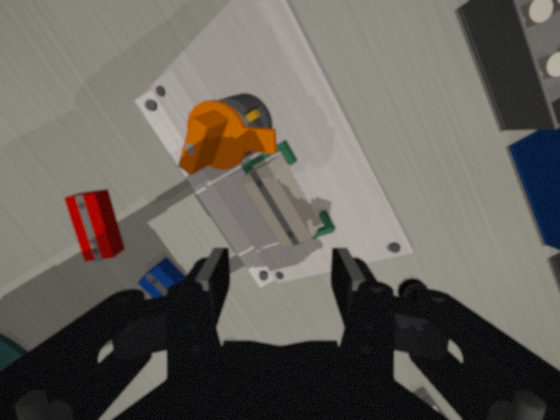

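Request:
{"op": "apply_moves", "data": {"series": [{"dx": 0.01,"dy": -0.08,"dz": -0.083,"yaw": 0.222,"fingers": -0.05},{"dx": 0.03,"dy": -0.093,"dz": -0.068,"yaw": 0.222,"fingers": 0.1},{"dx": 0.03,"dy": -0.087,"dz": -0.043,"yaw": 0.222,"fingers": 0.15},{"dx": 0,"dy": 0,"dz": 0,"yaw": 0.075,"fingers": 0.15},{"dx": 0,"dy": 0,"dz": 0,"yaw": 0,"fingers": 0.15}], "newtons": 20}}

```text
t: 11.82
position: [531.7, 123.6, 206.0]
orientation: [0.171, 0.696, 0.166, -0.678]
wrist_force: [0.2, -0.3, 0.2]
grip_width: 36.3
```

```bash
python3 look.py n wrist; python3 - <<'E'
from h import *
from cell import r
plan(r.get_state(),[533.5,121.5,162],-62.9,n=5,step=30)
E
```

```text
t 11.88 pos [531.7 123.5 206. ] jaw -62.48 toolx [ 0.026 -0.    -1.   ] F [ 0.1  0.8 -0.3] w 36.3 q [ 0.18 -0.18  1.77 -0.01  1.52  1.27]
[np.float64(0.12), np.float64(0.006), np.float64(0.001), np.float64(0.009)]
[np.float64(0.056), np.float64(0.003), np.float64(0.0), np.float64(-0.0)]
[np.float64(0.0), np.float64(0.0), np.float64(0.0), np.float64(-0.0)]
[np.float64(0.0), np.float64(0.0), np.float64(0.0), np.float64(-0.0)]
[np.float64(0.0), np.float64(0.0), np.float64(0.0), np.float64(-0.0)]
left 0.0 yaw left 0.0
```

View pics/wrist_n.png

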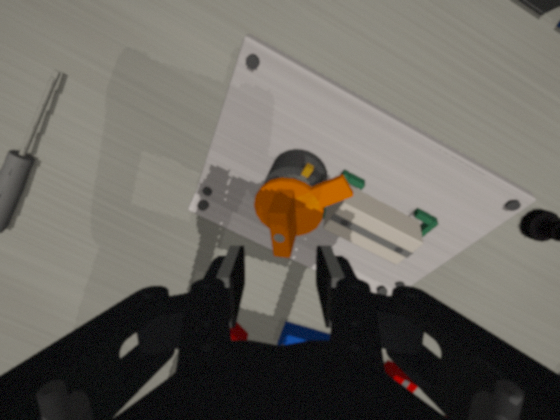

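Request:
{"op": "apply_moves", "data": {"series": [{"dx": 0.1,"dy": 0.006,"dz": 0.001,"yaw": 0.009,"fingers": 0.15},{"dx": 0.06,"dy": 0.003,"dz": 0,"yaw": 0,"fingers": 0.15},{"dx": 0.01,"dy": 0,"dz": 0,"yaw": 0,"fingers": 0.15},{"dx": 0,"dy": 0,"dz": 0,"yaw": 0,"fingers": 0.15},{"dx": 0,"dy": 0,"dz": 0,"yaw": 0,"fingers": 0.15}]}}

```text
t: 12.5
position: [534.4, 120.6, 164.4]
orientation: [0.171, 0.696, 0.166, -0.677]
wrist_force: [0.4, -0.6, 1.2]
grip_width: 36.3
```

```bash
python3 look.py o wrist side; python3 - <<'E'
from h import *
from cell import r
plan(r.get_state(),[533.5,121.5,145],-62.9,n=5,step=8)
a=cv2.imread('pics/side_o.png')[120:240,220:340]
cv2.imwrite('pics/o2.png',cv2.resize(a,None,fx=5,fy=5,interpolation=2))
E
```

```text
t 12.6 pos [534.4 120.7 164.3] jaw -62.4 toolx [ 0.028 -0.    -1.   ] F [-0.3  0.7 -0.6] w 36.3 q [ 0.18 -0.15  1.82 -0.01  1.45  1.27]
[np.float64(0.032), np.float64(-0.002), np.float64(0.001), np.float64(0.011)]
[np.float64(0.032), np.float64(-0.002), np.float64(0.001), np.float64(-0.0)]
[np.float64(0.013), np.float64(-0.001), np.float64(0.001), np.float64(-0.0)]
[np.float64(0.0), np.float64(0.0), np.float64(0.0), np.float64(-0.0)]
[np.float64(0.0), np.float64(0.0), np.float64(0.0), np.float64(-0.0)]
left 0.0 yaw left 0.0
```

View pics/wrist_o.png

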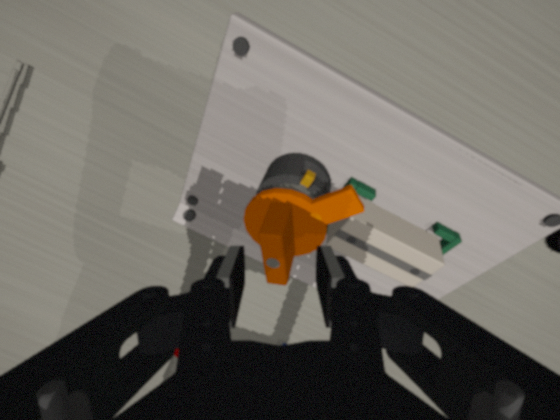

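View pics/o2.png

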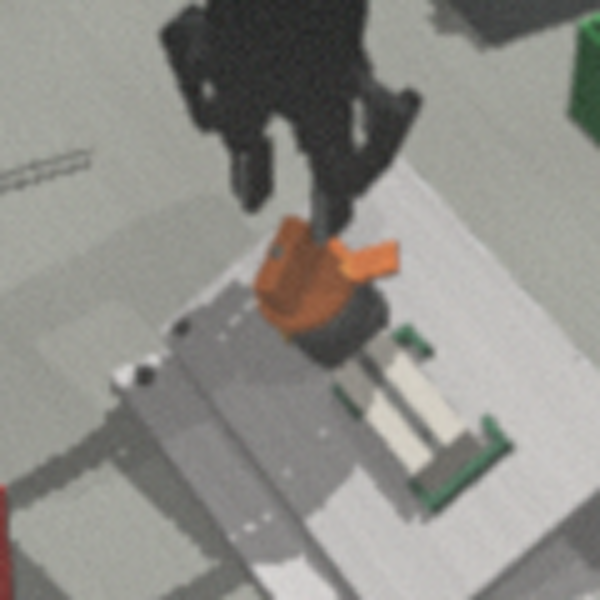

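Request:
{"op": "apply_moves", "data": {"series": [{"dx": 0.04,"dy": -0.002,"dz": 0.001,"yaw": 0.01,"fingers": 0.15},{"dx": 0.04,"dy": -0.002,"dz": 0.001,"yaw": 0,"fingers": 0.15},{"dx": 0.02,"dy": -0.002,"dz": 0,"yaw": 0,"fingers": 0.15},{"dx": 0,"dy": 0,"dz": 0,"yaw": 0,"fingers": 0.15},{"dx": 0,"dy": 0,"dz": 0,"yaw": 0,"fingers": 0.15}]}}

```text
t: 13.22
position: [533.8, 121.9, 137.4]
orientation: [0.168, 0.697, 0.164, -0.678]
wrist_force: [0.0, -0.1, 0.2]
grip_width: 36.1
```

```bash
python3 look.py p wrist side; python3 - <<'E'
from h import *
from cell import r
plan(r.get_state(),[533.5,121.5,130],-62.9,n=3,step=5)
a=cv2.imread('pics/side_p.png')[120:240,220:340]
cv2.imwrite('pics/p2.png',cv2.resize(a,None,fx=5,fy=5,interpolation=2))
E
python3 keep.py wrist_p
```

```text
t 13.32 pos [533.8 121.9 137.5] jaw -62.86 toolx [ 0.028 -0.    -1.   ] F [ 0.  -0.5  0.1] w 36.7 q [ 0.18 -0.14  1.85 -0.01  1.41  1.28]
[np.float64(0.02), np.float64(0.0), np.float64(0.002), np.float64(0.001)]
[np.float64(0.01), np.float64(0.0), np.float64(0.001), np.float64(-0.0)]
[np.float64(0.0), np.float64(0.0), np.float64(0.0), np.float64(-0.0)]
left 0.0 yaw left 0.0
7985
h hist (array([   1,    0,    0,    0,  357, 4559,  209,  217,  259,  270,  271,
        286,  420, 1104,    0,    0]), array([30, 34, 38, 42, 46, 50, 54, 58, 62, 66, 70, 74, 78, 82, 86, 90, 94]))
bartop 1456 h 82.52221987844297 ((0.9270401000976562, 79.50904846191406), (43.78392028808594, 13.710660934448242), 30.121654510498047)
flange/tongue 5050 h 52.65219849012472 ((12.535301208496094, 78.25289916992188), (53.58820724487305, 78.12889862060547), 79.71592712402344)
 max r 52.78713253746444 at [48.98570331 60.33067787 49.27312025]
 tip mean [41.94585178 56.0737616  52.08631526] -29.70076983612728
block region h 5594 [18.37976158 28.53981679 29.54789172 29.95875302 30.49690282]
```

View pics/wrist_p.png

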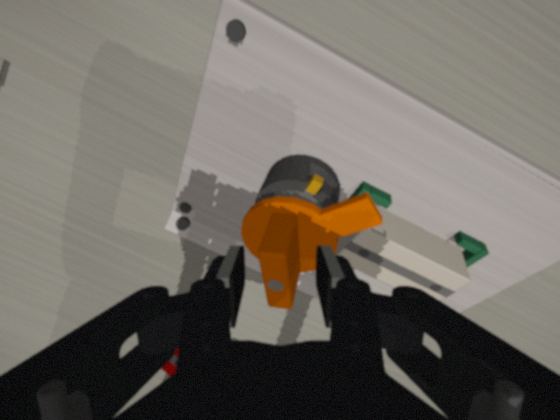

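View pics/p2.png

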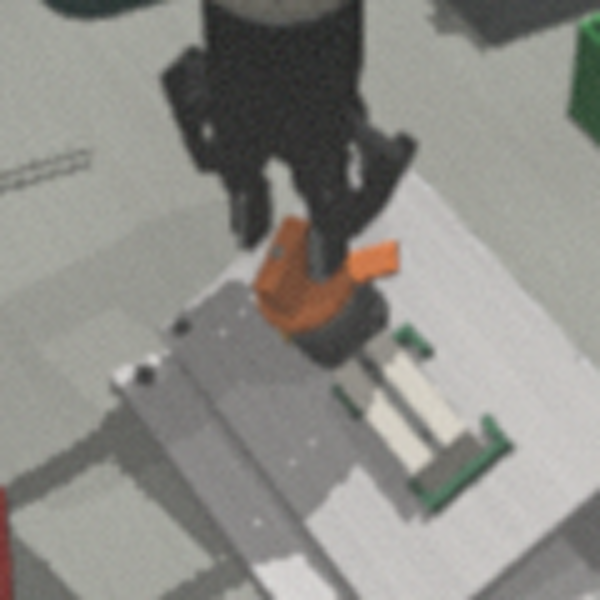

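Request:
{"op": "apply_moves", "data": {"series": [{"dx": 0.02,"dy": 0,"dz": 0.002,"yaw": 0,"fingers": 0.3},{"dx": 0.012,"dy": 0,"dz": 0,"yaw": 0,"fingers": 0.42},{"dx": 0,"dy": 0,"dz": 0,"yaw": 0,"fingers": 0.42},{"dx": 0,"dy": 0,"dz": 0,"yaw": 0,"fingers": 0.42},{"dx": 0,"dy": 0,"dz": 0,"yaw": 0,"fingers": 0.42}], "newtons": 20}}

```text
t: 13.95
position: [533.7, 121.7, 129.3]
orientation: [0.168, 0.697, 0.164, -0.678]
wrist_force: [0.2, 0.4, 0.1]
grip_width: 25.0
```

```bash
python3 look.py q wrist side; python3 - <<'E'
from h import *
a=cv2.imread('pics/side_q.png')[120:240,220:340]
cv2.imwrite('pics/q2.png',cv2.resize(a,None,fx=5,fy=5,interpolation=2))
E
python3 keep.py wrist_q | grep -A4 bartop
```

```text
t 14.05 pos [533.7 121.6 129.3] jaw -62.87 toolx [ 0.028 -0.    -1.   ] F [-0.4 -0.6  0.6] w 24.9 q [ 0.18 -0.14  1.86 -0.01  1.39  1.28]
bartop 1581 h 82.56550636063946 ((0.5626306533813477, 79.61318969726562), (45.10734176635742, 13.74613094329834), 28.723480224609375)
flange/tongue 5049 h 52.66280643256455 ((15.056669235229492, 77.6325912475586), (53.21765899658203, 72.66555786132812), 78.52194213867188)
 max r 52.65974697412637 at [40.36328492 46.17908662 51.17283828]
 tip mean [42.02672044 56.15138516 52.13420925] -29.573313115389983
block region h 6109 [18.62755914 28.67559689 29.56890997 29.98130413 30.51346752]
```

View pics/q2.png

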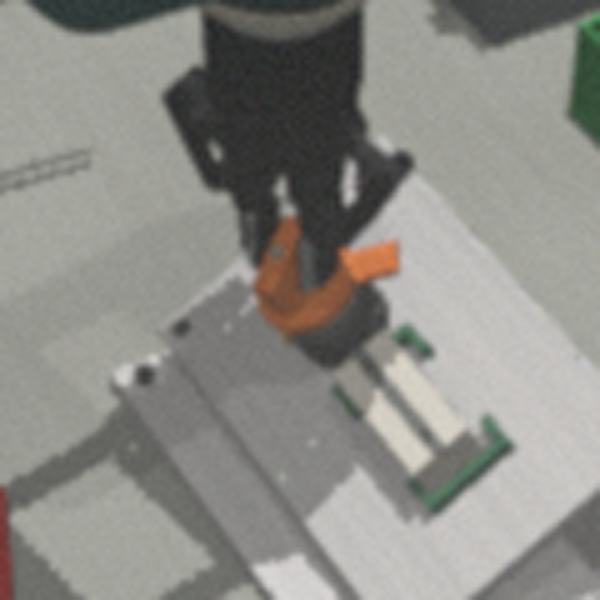

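View pics/wrist_q.png

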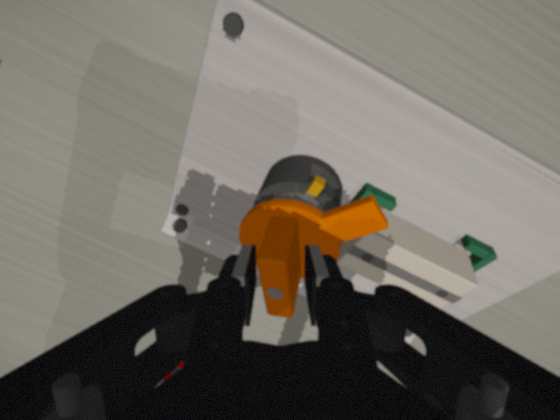

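Request:
{"op": "apply_moves", "data": {"series": [{"dx": 0.01,"dy": 0,"dz": 0,"yaw": 0,"fingers": 0.42},{"dx": 0.01,"dy": 0.003,"dz": -0.005,"yaw": 0,"fingers": 0.42},{"dx": 0.01,"dy": 0.003,"dz": -0.005,"yaw": 0,"fingers": 0.42},{"dx": 0.01,"dy": 0.003,"dz": -0.005,"yaw": 0,"fingers": 0.42},{"dx": 0.01,"dy": 0.003,"dz": -0.005,"yaw": 0,"fingers": 0.42}]}}

```text
t: 14.68
position: [540.1, 121.4, 116.8]
orientation: [0.168, 0.697, 0.164, -0.678]
wrist_force: [-4.9, 0.4, 5.6]
grip_width: 24.7
```

```bash
python3 look.py r wrist; python3 keep.py wrist_r | grep -A4 bartop
```

```text
t 14.72 pos [540.1 121.3 116.5] jaw -62.87 toolx [ 0.028  0.    -1.   ] F [-3.6 -0.2  5. ] w 24.7 q [ 0.18 -0.11  1.86 -0.    1.37  1.28]
```

```bash
python3 keep.py wrist_r
```

```text
8524
h hist (array([   0,   42,  703, 4244,  286,  291,  315,  302,  331,  372, 1587,
         15,    0,    0,    0,    0]), array([30, 34, 38, 42, 46, 50, 54, 58, 62, 66, 70, 74, 78, 82, 86, 90, 94]))
flange/tongue 748 h 53.24801859317398 ((5.164947509765625, 81.30636596679688), (40.534324645996094, 33.20545959472656), 80.65978240966797)
 max r 26.957380785788526 at [18.56030516 60.44966877 51.35340128]
 tip mean  
block region h 5781 [17.25823242 24.69444864 29.28959784 29.84347711 30.39686073]
```

View pics/wrist_r.png

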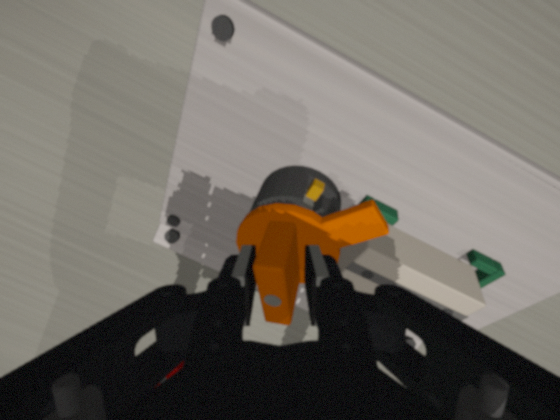

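Request:
{"op": "apply_moves", "data": {"series": [{"dx": 0.009,"dy": 0.002,"dz": -0.0045,"yaw": 0,"fingers": 0.5},{"dx": 0.005,"dy": 0.0015,"dz": -0.003,"yaw": 0,"fingers": 0.5},{"dx": 0.004,"dy": 0.001,"dz": -0.002,"yaw": 0.2,"fingers": 0.5},{"dx": 0.005,"dy": 0.001,"dz": -0.003,"yaw": 0.2,"fingers": 0.5},{"dx": 0.005,"dy": 0,"dz": -0.003,"yaw": 0.2,"fingers": 0.5}]}}

```text
t: 15.35
position: [545.0, 122.7, 111.1]
orientation: [-0.005, 0.717, -0.003, -0.697]
wrist_force: [-8.6, 5.5, 13.6]
grip_width: 21.8
```

```bash
cat > keep2.py <<'E'
from keep import *
name=sys.argv[1]
st,c=pickle.load(open(f"pics/{name}.pkl","rb"))
P=cloud(c,st);hsv=cv2.cvtColor(c["img"],cv2.COLOR_RGB2HSV).astype(int)
m=(hsv[...,0]<18)&(hsv[...,1]>150)&(hsv[...,2]>60)&(np.linalg.norm(P-(O+80*ly+60*nn),axis=-1)<70)
D=np.stack([(P-O)@up,(P-O)@ly,(P-O)@nn],-1);q=D[m]
hh=np.histogram(q[:,2],bins=np.arange(60,90,1));
top=np.percentile(q[:,2],99);s=q[q[:,2]>top-2];print("bar top h",np.median(s[:,2]).round(2),"press~",(82.6-np.median(s[:,2])).round(2),cv2.minAreaRect(np.ascontiguousarray(s[:,:2],dtype=np.float32)))
d=np.hypot(q[:,0],q[:,1]-79.6);f=q[(d>44)&(d<56)&(q[:,2]<60)]
if len(f):print("tongue tip",f.mean(0).round(1),"angle",np.degrees(np.arctan2(f[:,1].mean()-79.6,f[:,0].mean()-.5)).round(1),"turn",(-30-np.degrees(np.arctan2(f[:,1].mean()-79.6,f[:,0].mean()-.5))).round(1))
E
python3 keep2.py wrist_r; python3 look.py s wrist; python3 keep2.py wrist_s
```

```text
bar top h 73.11 press~ 9.49 ((1.1319160461425781, 79.65277862548828), (44.43907165527344, 13.772428512573242), 30.250417709350586)
tongue tip [42.  56.  42.3] angle -29.6 turn -0.4
t 15.4 pos [545.1 122.8 111.3] jaw -91.09 toolx [ 0.028  0.003 -1.   ] F [-6.9  4.5 11.3] w 21.5 q [ 0.18 -0.1   1.85 -0.    1.36  1.77]
bar top h 68.51 press~ 14.09 ((1.1270122528076172, 79.13077545166016), (43.699337005615234, 13.390852928161621), 6.940236568450928)
tongue tip [28.9 41.8 37.5] angle -53.1 turn 23.1
```

View pics/wrist_s.png

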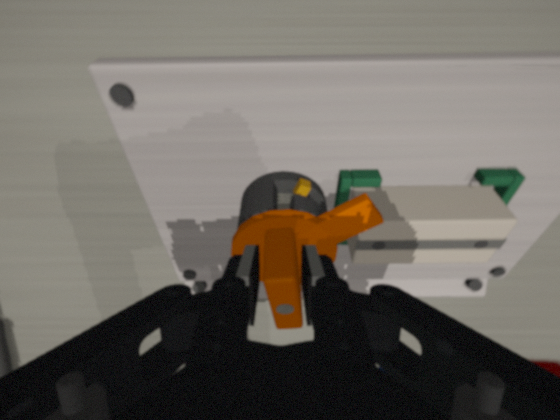

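Request:
{"op": "apply_moves", "data": {"series": [{"dx": -0.002,"dy": 0.002,"dz": 0.001,"yaw": 0.2,"fingers": 0.5},{"dx": -0.003,"dy": 0.001,"dz": 0.002,"yaw": 0.2,"fingers": 0.5},{"dx": -0.003,"dy": 0,"dz": 0.002,"yaw": 0.15,"fingers": 0.5},{"dx": 0.002,"dy": 0,"dz": 0,"yaw": 0,"fingers": 0.5},{"dx": 0.002,"dy": 0,"dz": 0,"yaw": 0,"fingers": 0.5}]}}

```text
t: 16.02
position: [544.8, 122.3, 114.7]
orientation: [-0.167, 0.698, -0.16, -0.677]
wrist_force: [-5.4, -3.1, 7.1]
grip_width: 21.7
```

```bash
python3 look.py t wrist; python3 keep2.py wrist_t
```

```text
t 16.07 pos [544.8 122.3 114.7] jaw -116.69 toolx [ 0.031  0.003 -1.   ] F [-5.5 -3.4  6.7] w 21.3 q [ 0.18 -0.1   1.85 -0.    1.36  2.21]
bar top h 69.62 press~ 12.98 ((0.4258766174316406, 80.06306457519531), (12.588244438171387, 45.83845901489258), 67.05240631103516)
tongue tip [ 8.9 32.6 39.1] angle -79.9 turn 49.9
```

View pics/wrist_t.png

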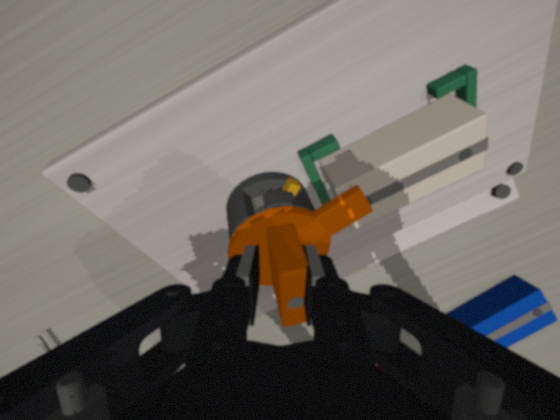

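Request:
{"op": "apply_moves", "data": {"series": [{"dx": 0.001,"dy": 0,"dz": 0,"yaw": 0.15,"fingers": 0.5},{"dx": 0.001,"dy": 0,"dz": 0,"yaw": 0.15,"fingers": 0.5},{"dx": 0.001,"dy": 0,"dz": 0,"yaw": 0.1,"fingers": 0.5},{"dx": 0.001,"dy": 0,"dz": 0,"yaw": 0.05,"fingers": 0.5},{"dx": 0.001,"dy": 0,"dz": 0,"yaw": 0.03,"fingers": 0.5}]}}

```text
t: 16.7
position: [544.1, 121.3, 114.7]
orientation: [-0.297, 0.653, -0.288, -0.634]
wrist_force: [-6.1, 0.9, 7.7]
grip_width: 21.4
```

```bash
python3 look.py u wrist; python3 keep2.py wrist_u
```

```text
t 16.75 pos [544.1 121.3 114.7] jaw -138.92 toolx [ 0.029  0.001 -1.   ] F [-7.1 -0.3  7.3] w 21.3 q [ 0.18 -0.1   1.85 -0.    1.36  2.6 ]
bar top h 68.56 press~ 14.04 ((1.7531909942626953, 80.38237762451172), (13.35138988494873, 44.210872650146484), 50.80713653564453)
tongue tip [-0.2 31.7 38.1] angle -90.9 turn 60.9
```

View pics/wrist_u.png

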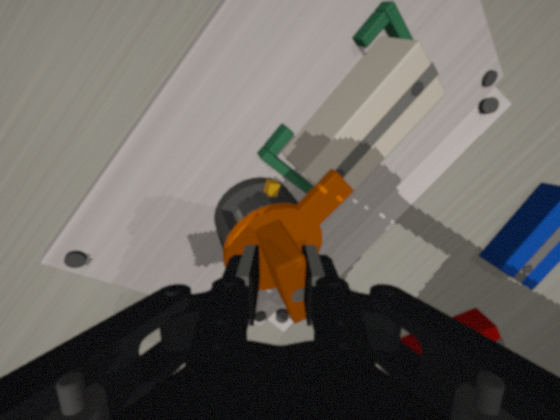

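Request:
{"op": "apply_moves", "data": {"series": [{"dx": -0.008,"dy": 0.003,"dz": 0.003,"yaw": 0,"fingers": 0.5},{"dx": -0.01,"dy": 0.0045,"dz": 0.004,"yaw": 0,"fingers": 0.5},{"dx": -0.01,"dy": 0.0045,"dz": 0.004,"yaw": 0,"fingers": 0.5},{"dx": -0.01,"dy": 0.0045,"dz": 0.004,"yaw": 0,"fingers": 0.5},{"dx": -0.004,"dy": 0.002,"dz": 0.002,"yaw": 0,"fingers": 0.5}]}}

```text
t: 17.38
position: [538.1, 120.6, 123.1]
orientation: [-0.296, 0.654, -0.288, -0.634]
wrist_force: [11.2, -1.8, -11.5]
grip_width: 21.2
```

```bash
python3 look.py v wrist; python3 keep2.py wrist_v
```

```text
t 17.43 pos [538.2 120.7 123.1] jaw -138.72 toolx [ 0.031 -0.001 -1.   ] F [ 10.5  -2.8 -11.5] w 21.5 q [ 0.18 -0.12  1.86 -0.01  1.38  2.6 ]
bar top h 77.5 press~ 5.1 ((2.563448905944824, 77.72702026367188), (34.364662170410156, 39.76384353637695), 11.86572551727295)
tongue tip [ 0.4 31.7 47. ] angle -90.1 turn 60.1
```

View pics/wrist_v.png

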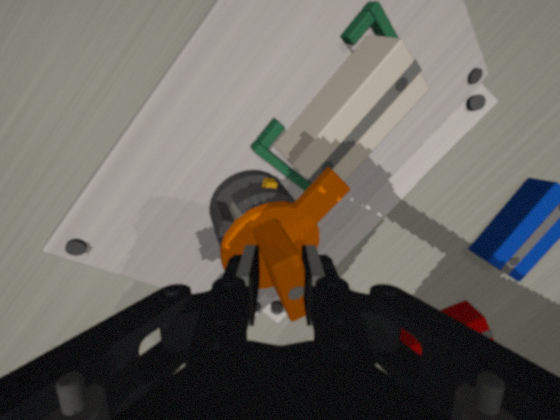

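Request:
{"op": "apply_moves", "data": {"series": [{"dx": 0,"dy": 0,"dz": 0,"yaw": 0,"fingers": 0.3},{"dx": 0,"dy": 0,"dz": 0,"yaw": 0,"fingers": 0.15},{"dx": 0,"dy": 0,"dz": 0,"yaw": -0.1,"fingers": 0.1},{"dx": 0,"dy": 0,"dz": 0,"yaw": -0.1,"fingers": 0.1},{"dx": 0,"dy": 0,"dz": 0,"yaw": 0,"fingers": 0.1}]}}

```text
t: 18.05
position: [537.6, 119.7, 122.7]
orientation: [-0.242, 0.675, -0.237, -0.655]
wrist_force: [-2.4, -1.8, 3.5]
grip_width: 38.2
```

```bash
python3 look.py w wrist; python3 keep2.py wrist_w
```

```text
t 18.1 pos [537.5 119.7 122.7] jaw -129.7 toolx [ 0.028 -0.003 -1.   ] F [-1.6 -1.5  4. ] w 38.3 q [ 0.18 -0.12  1.86 -0.01  1.38  2.44]
bar top h 76.91 press~ 5.69 ((-2.8705291748046875, 70.90098571777344), (31.027019500732422, 44.76354217529297), 65.17351531982422)
tongue tip [ 5.9 32.1 46.5] angle -83.5 turn 53.5
```

View pics/wrist_w.png

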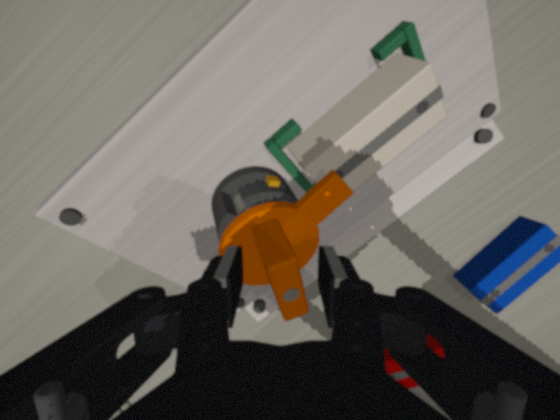

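Request:
{"op": "apply_moves", "data": {"series": [{"dx": -0.01,"dy": 0,"dz": 0,"yaw": 0,"fingers": 0.05},{"dx": -0.04,"dy": 0.003,"dz": 0.003,"yaw": 0,"fingers": 0.05},{"dx": -0.08,"dy": 0,"dz": 0,"yaw": 0,"fingers": 0.05},{"dx": -0.08,"dy": 0,"dz": 0,"yaw": 0,"fingers": 0.05},{"dx": 0,"dy": 0,"dz": 0,"yaw": 0,"fingers": 0.05}]}}

```text
t: 18.73
position: [535.4, 120.2, 180.0]
orientation: [-0.244, 0.675, -0.238, -0.654]
wrist_force: [0.6, -0.5, -0.2]
grip_width: 40.6
```

```bash
python3 look.py x wrist side top; python3 keep2.py wrist_x; python3 -c "
from h import *
a=cv2.imread('pics/side_x.png')[120:240,220:340]
cv2.imwrite('pics/x2.png',cv2.resize(a,None,fx=5,fy=5,interpolation=2))"
```

```text
t 18.88 pos [534.5 120.1 177.1] jaw -129.88 toolx [ 0.027 -0.002 -1.   ] F [-0.5 -0.4  0.5] w 40.7 q [ 0.18 -0.16  1.8  -0.01  1.47  2.45]
bar top h 77.6 press~ 5.0 ((0.6392116546630859, 79.13008117675781), (13.636778831481934, 43.76373291015625), 63.873291015625)
tongue tip [ 5.4 31.9 47.2] angle -84.2 turn 54.2
```

View pics/wrist_x.png

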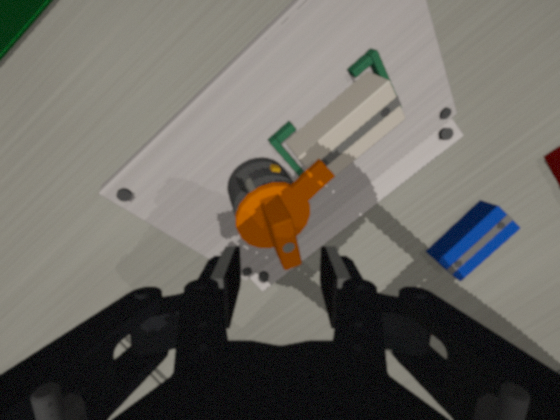

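View pics/x2.png

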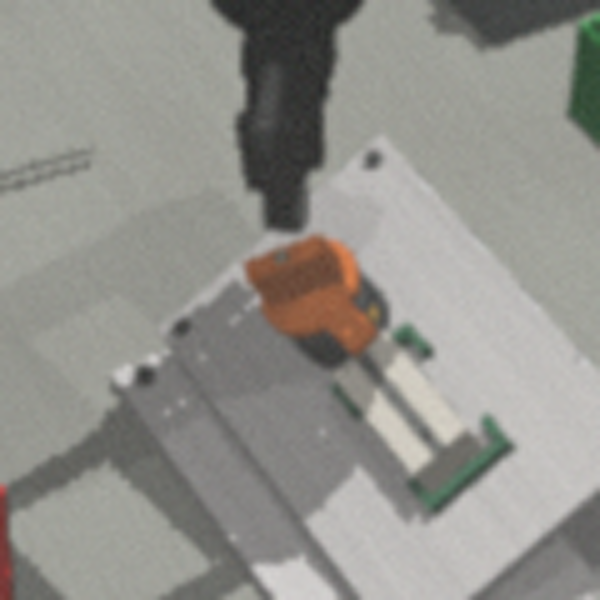

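The keeper is in its notch (press 5.0 mm), but as I let go the fingertips dragged it back a few degrees, to about 55°. I'll nudge it clockwise within the notch, staying off the flange.

Request:
{"op": "apply_moves", "data": {"series": [{"dx": 0.08,"dy": 0,"dz": 0,"yaw": 0,"fingers": 0.1},{"dx": 0.06,"dy": 0,"dz": 0,"yaw": 0,"fingers": 0.1},{"dx": 0.028,"dy": 0,"dz": 0,"yaw": 0,"fingers": 0.1},{"dx": 0,"dy": 0,"dz": 0,"yaw": 0,"fingers": 0.1},{"dx": 0,"dy": 0,"dz": 0,"yaw": 0,"fingers": 0.1}], "newtons": 20}}

```text
t: 19.5
position: [534.5, 119.7, 129.0]
orientation: [-0.243, 0.672, -0.239, -0.657]
wrist_force: [0.4, 0.4, -0.6]
grip_width: 38.7
```

```bash
python3 look.py y wrist; python3 keep2.py wrist_y; python3 -c "
from h import *
from cell import r
plan(r.get_state(),[534.5,121.3,132],None,n=1,step=10)"
```

```text
t 19.55 pos [534.5 119.7 129.1] jaw -129.89 toolx [ 0.022 -0.003 -1.   ] F [ 0.9 -0.2 -0.3] w 38.5 q [ 0.18 -0.13  1.85 -0.01  1.4   2.45]
bar top h 77.58 press~ 5.02 ((-3.3866653442382812, 71.39457702636719), (30.67799186706543, 44.84186553955078), 65.04305267333984)
tongue tip [ 5.7 32.  47.1] angle -83.8 turn 53.8
[np.float64(-0.012), np.float64(-0.005), np.float64(0.004), np.float64(0.0)]
left 0.0 yaw left 0
```

View pics/wrist_y.png

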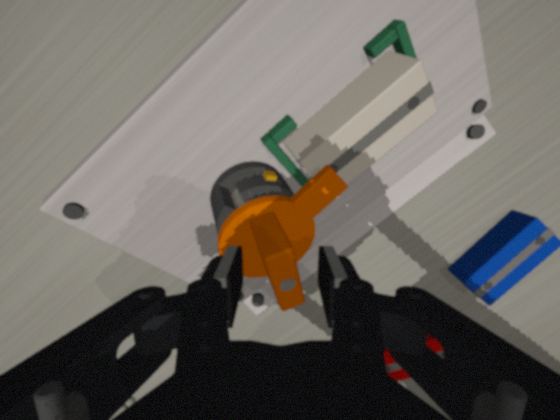

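Request:
{"op": "apply_moves", "data": {"series": [{"dx": -0.008,"dy": -0.005,"dz": 0.004,"yaw": 0.15,"fingers": 0.3},{"dx": 0,"dy": 0,"dz": 0,"yaw": 0,"fingers": 0.45},{"dx": 0,"dy": 0,"dz": 0,"yaw": 0,"fingers": 0.55},{"dx": 0,"dy": 0,"dz": 0,"yaw": 0,"fingers": 0.55},{"dx": 0,"dy": 0,"dz": 0,"yaw": 0,"fingers": 0.55}], "newtons": 20}}

```text
t: 20.18
position: [533.6, 120.9, 132.3]
orientation: [-0.28, 0.657, -0.277, -0.643]
wrist_force: [-0.2, 0.3, -3.3]
grip_width: 19.5
```

```bash
python3 look.py z wrist; python3 keep2.py wrist_z
```

```text
t 20.23 pos [533.6 120.9 132.3] jaw -136.34 toolx [ 0.021 -0.004 -1.   ] F [-1.4 -1.8 -1.3] w 19.3 q [ 0.18 -0.13  1.85 -0.01  1.4   2.56]
bar top h 77.6 press~ 5.0 ((0.29895687103271484, 79.1895751953125), (13.684431076049805, 44.73985290527344), 57.9532470703125)
tongue tip [ 0.5 31.7 47.1] angle -90.1 turn 60.1
```

Request:
{"op": "apply_moves", "data": {"series": [{"dx": 0,"dy": 0,"dz": 0,"yaw": 0,"fingers": 0.3},{"dx": 0,"dy": 0,"dz": 0,"yaw": 0,"fingers": 0.1},{"dx": -0.01,"dy": 0,"dz": 0,"yaw": 0,"fingers": 0.05},{"dx": -0.06,"dy": 0,"dz": 0,"yaw": 0,"fingers": 0.05},{"dx": -0.15,"dy": 0,"dz": 0,"yaw": 0,"fingers": 0.05}]}}

```text
t: 20.85
position: [532.1, 121.0, 188.0]
orientation: [-0.279, 0.657, -0.277, -0.643]
wrist_force: [1.1, 0.0, 0.5]
grip_width: 40.3
```

Request:
{"op": "apply_moves", "data": {"series": [{"dx": -0.2,"dy": 0,"dz": 0,"yaw": 0,"fingers": 0},{"dx": -0.2,"dy": 0,"dz": 0,"yaw": 0,"fingers": 0},{"dx": 0,"dy": 0,"dz": 0,"yaw": 0,"fingers": 0},{"dx": 0,"dy": 0,"dz": 0,"yaw": 0,"fingers": 0},{"dx": 0,"dy": 0,"dz": 0,"yaw": 0,"fingers": 0}]}}

```text
t: 21.48
position: [530.0, 121.5, 297.8]
orientation: [-0.281, 0.659, -0.275, -0.642]
wrist_force: [-0.3, 0.2, -0.7]
grip_width: 42.8
```

```bash
python3 look.py fin wrist side top; python3 keep2.py wrist_fin; python3 bpose.py wrist_fin; python3 -c "
from h import *
a=cv2.imread('pics/side_fin.png')[120:240,220:340]
cv2.imwrite('pics/fin2.png',cv2.resize(a,None,fx=5,fy=5,interpolation=2))"
```

```text
t 21.62 pos [530.  121.5 297.4] jaw -136.27 toolx [ 0.025 -0.003 -1.   ] F [-0.1 -1.  -0.1] w 42.6 q [ 0.18 -0.2   1.64 -0.01  1.67  2.56]
bar top h 77.5 press~ 5.1 ((0.6687936782836914, 79.00146484375), (13.162874221801758, 43.77412796020508), 57.21358871459961)
tongue tip [-0.1 31.8 47.2] angle -90.7 turn 60.7
plane 1608 of 2185 slope deg x -0.39 y -0.2 h at 0 29.36 x [-19.7  15.4] y [-39.8  37.1]
```

View pics/fin2.png

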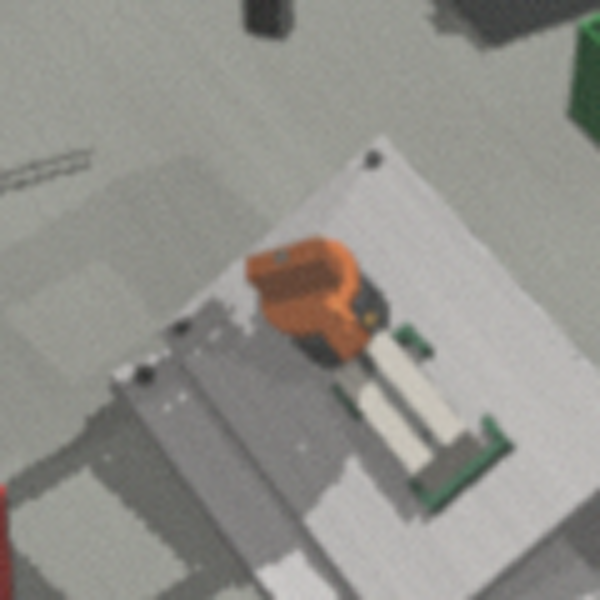

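View pics/wrist_fin.png

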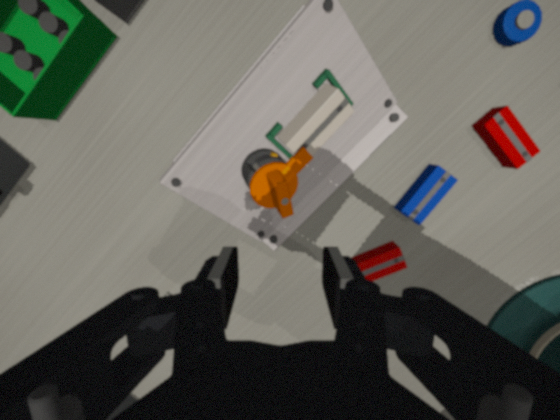

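View pics/side_fin.png

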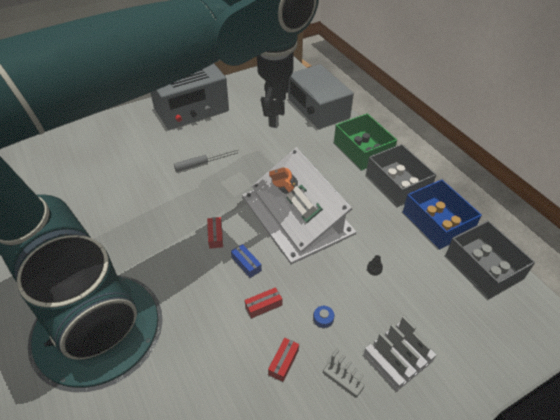

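The final pictures show the block flat in the nest, with the tongue over its end in the side crop at about (350,345). The bystanders stand where they did at the start, and the arm is clear. Handing in.

```bash
python3 -c "
from cell import r
print(r.job_done())"
```

```text
the job is handed in; nothing more can be done
None
```

The guide block is in the nest, the keeper is locked over its end, and the job was handed in at about 21.6 s. No verdict came back.

**Block:** I picked up the white block by its sides and set its uphill edge on the nest floor. Opening the fingers slowly let it lie down into the nest. The last wrist-camera check showed it flat to about 0.4°, with its top 29.4 mm above the floor where 30 mm was expected.

**Keeper:** I pushed it in to about 14 mm, turned it clockwise and let it spring back into its notch. The last check showed it pressed in 5.1 mm and turned 60.7° (about 1.06 rad).

**What went wrong on the way:** When I first let go, the fingertips dragged the keeper back to roughly 54–56°, still in its notch. I closed the fingers on the bar once more to turn it back to 60°, then opened them straight and lifted off.

**Disagreements:** While the fingers hid part of the keeper, the angle from the bar disagreed with the angle from the tongue by up to 9°. I trusted the tongue, and with a clear view at the end the two differed by about 2°.

**Clear of everything:** The gripper finished about 150 mm above the keeper with wrist force near zero. By eye in the last side picture, the other parts are where they started; I did not measure them.

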